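Release and draw out the cold tube drawer

TASK

Turn the dial on top of the white cold tube station until its yellow pointer rests in the click at the large green mark, which unlocks the drawer. Then use the blue-handled hooked rod, not the fingers, to catch the steel eye hidden under the station's front ledge and draw the tube drawer out to its stop. Finally unhook the rod and lay it flat on the bench clear of the drawer, leaving the dial at the green mark and the card box, the red rack and the jar undisturbed.

Things in the scene. Friction and masses are not known exactly. Their poses are not given: they have to be found in the camera images.
- station: White bench-top cold tube station, fixed, 260 (x) x 240 (y) x 130 mm high, grey flat cover. Origin: centre of its underside. Its own -x is its front (the drawer side), turned towards about world -y; z up. The dial axis is vertical at x = -85, y = 0 mm. Inside, the dial bolts the drawer: away from the green mark it moves only 2 to 6 mm; at the green mark it is free.
- dial (a joint): Dial angle in rad, growing clockwise from above; 0: pointer towards the station's front. Eight clicks (detents) 0.785 apart from 0 to 5.498, a stop at each end; the green mark is the click at 3.927, two more lie beyond it. A spring pulls the dial into the nearest click when let go; leaving a click takes 0.06 to 0.08 N m. Starts at click 0, 0.785 or 1.571: needs regrasping.
- dial_grip (a point): On the dial's axis, 31 mm above the cover, at the height to grip. The dial: a grey bar 44 mm long, 14 mm thick, its top 44 mm above the cover (sides free from 11 to 44 mm), on a 42 mm disc. This frame turns with the dial: the bar lies along its x, the yellow pointer is at the -x end.
- dial_pointer (a point): Top of the yellow pointer end of the dial bar, 22 mm from the axis.
- release_mark (a point): Centre of the large green dot (12 mm across) on the cover, 40 mm from the dial axis; the other seven clicks have small white dots.
- drawer (a joint): Drawer opening in m: 0 shut, 0.11 at its stop; it slides to the station's -x and stays where it is left. Sliding takes about 3 N once unlocked.
- tray: The sliding drawer with red tube rack, tubes and steel eye; shut, its origin and axes coincide with the station's. Its aluminium front then spans x = -132 to -122, y +-100, z 28 to 88 mm, with open space before it and under the ledge down to the bench.
- eye (a point): Centre of the opening of the eye, a level loop of 6 mm round steel bar on the drawer front, hidden from above. It is 75 mm above the bench, 12 mm before the drawer front; opening about 24 mm (station x) by 26 mm (y); the loop reaches 30 mm out from the front. The ledge's underside is 33 mm higher. The hook's tip goes in from below.
- rod: Loose hooked rod, 0.14 kg, lying on its flat handle, tip up. Origin: bottom of the handle under the grip point; x towards the hook, z up. Blue handle 18 mm wide (y), 28 mm high, x = -60 to +40 mm; then a shaft of 6 mm round steel, axis 14 mm above the handle's bottom, to x = 150 mm, where it turns straight up, ending at z = 39 mm.
- rod_grip (a point): Middle of the handle's grip point (rod x = 0, 14 mm above the handle's underside).
- rod_tip (a point): On the upturned hook of the rod, x = 150, z = 36 mm in the rod's frame: 3 mm below its top end, 22 mm above the shaft's axis.
- tube_box: Bystander: small card box with white lid, 90 x 70 x 48 mm, standing on the rear of the station's cover. Origin: centre of its underside.
- red_rack: Bystander: red rack of capped tubes, 104 x 182 x 51 mm, standing on the bench. Origin: centre of its underside.
- jar: Bystander: amber jar, 56 mm across, 60 mm high. Origin: centre of its underside.
- ledge (a point): Middle of the ledge's front lower edge (blue strip). The grey cover, 22 mm thick with its underside 108 mm above the bench, overhangs the station's front by 45 mm, to station x = -175 mm, over the full 240 mm width.
There are look-alikes about, which are no part of the job. What is shaped like the rod but brown is not meant.

How it is judged:
On the way, in this order (a step that is already met when the one before it is completed fails the run):
1. the dial rests in the click at the green mark with the drawer still shut (value of joint dial between 3.78 and 4.07 rad and value of joint drawer below 0.01 m), for 0.3 s.
2. the hooked rod is drawing the drawer out (value of joint drawer above 0.03 m and contact force between rod and tray above 0.3 N), for 0.1 s.
At the end, for the whole second after the job is handed in: The dial rests within 0.145 rad of the green mark's click, the drawer is out by at least 95 of its 110 mm, and the rod lies flat and still on the bench (underside within 6 mm of it, tilt under 0.12 rad), not touching the drawer, its hook at least 30 mm from the eye (value of joint dial between 3.78 and 4.07 rad and value of joint drawer above 0.095 m and height (world z) of rod below 0.006 m and angle between rod's own z axis and vertical below 0.12 rad and linear speed of rod below 0.02 m/s and contact force between rod and tray below 0.1 N and horizontal distance between rod_tip and eye above 0.03 m).
It fails at once if the fingers push or pull the drawer (contact force between the fingers and tray above 2 N).
It fails at once if the box on the station is disturbed (distance of tube_box from where it was at the start of the episode above 0.03 m).
It fails at once if the red rack is disturbed (distance of red_rack from where it was at the start of the episode above 0.03 m).
It fails at once if the jar is disturbed (distance of jar from where it was at the start of the episode above 0.03 m).
It also fails if it takes over 72 s, if anything falls off the work surface, if the arm or the gripper's body presses on something with over 40 N, if the wrist force passes 120 N, or if a joint passes its speed limit or range.

ROBOT

A 7-joint arm with a two-finger parallel gripper is mounted at the origin on the work surface. World frame = base frame: x ahead of the robot, y to its left, z up, the work surface at z = 0. Lengths are in m, angles in rad, forces in N, time in s.
With the tool pointing down it reaches from about 0.425 to 0.875 m from the base axis. Payload 4.7 kg.
Tool frame: the origin (TCP) lies on the centre line of the jaws, within the pads' length; the fingertips stand ahead of it and the grasp point (between the pads) lies 8 mm behind it (ctrl.finger_overhang is the x of the fingertips in the tool frame, in m); x points along the fingers, z is the direction in which the jaws open and shut, and the axes are right-handed (so a half turn about x gives the same grasp; the last joint's range is limited). The gripper opens to 87 mm and grips with 3 to 60 N. Pads are 19 mm wide; open, the fingers measure 117 mm over their backs; the gripper's body (75 mm by 190 mm) begins 51 mm behind the grasp point.
Start: joints at [-1.147, 0.321, -0.07, 1.45, 0.023, 1.371, -0.057], TCP at [0.259, 0.596, 0.195] pointing down, gripper open.
Joint ranges: [-2.86, 2.86], [-0.3, 2.09], [-1.38, 1.24], [0.06, 2.45], [-1.56, 4.7], [0.09, 2.05], [-2.69, 2.69]. Speed limits (rad/s): [2.57, 2.57, 3.14, 3.14, 3.14, 3.14, 3.14].

INTERFACE

Orientations are given as a rotation vector (axis times angle).
In Python, from bench import readout, viewer, job, nets, ctrl gives the robot as it stands.
- The arm moves only by the shell command python3 -m creep 'ROWS' [FORCE]. ROWS is JSON, a list of rows, each an object with "linear": the shift along the tool's x, y, z in m, a list of three; "twist": the turn, a rotation vector about the tool's x, y, z in degrees, a list of three; "fingers": the gripper's target within -1 to 1 (shut at 1, half-way at 0, fully open at -1). A call has 1 to 8 rows; each row is the pose to reach, as a shift and turn from the pose commanded when the call began, along the tool's axes at that moment; what a row does not reach only later rows make up. A row lasts 1/12 s, in which the tool goes at most 41.7 mm and 7.16 degrees, less where a joint would pass 70% of its speed; a pose out of reach is approached as far as the arm can. A call with a gripper value outside its range is refused whole. The fingers move at their own pace and stop on an object; FORCE is the grip in N (left out, the last holds). Time passes only in rows, so rows that repeat a pose let the fingers close. It gives the time, the measured TCP pose, the force and the opening at its end, in the units of the state.
- readout.get_state(): the state, without advancing time (a new reading comes with each control period).
- viewer.get_image(name): name is "scene" or "top"; returns (picture, depth): 384x512x3 uint8, red, green, blue; 384x512 float32, m along the optical axis (not along the pixel's ray), 0 where there is no reading.
- viewer.camera_params(name): a dict with "K" (3x3 intrinsics, pixels), "cam_to_world" (4x4, takes a point from camera to world coordinates). Camera axes: x right, y down, z forward; pixel columns grow to the right and rows downward; lengths in m; the calibration is good to about 2 mm. A picture is of the moment at which its call begins. camera_params takes no time and is no camera call.
- job.close_job(): hands the job in, once; it reports no verdict.
Trained networks look in the newest picture that a camera, given by its name, has taken for a name from the list of things; names that differ only in an ending like _2 or _b are one class to them, and where a whole thing is asked for, a point or a joint stands for the part that bears it (a point fixed in the world has none). Each returns a list of dicts, best first, with "conf" (0 to 1); they miss things now and then, are a little off and sometimes report something else, mostly with a low value. They report only what shows in the picture. A call takes as long as a camera call. They do not tell look-alikes from the thing itself.
- nets.boxes_of(camera, label): "centre" ([x, y, z] in m, in world coordinates, good to about 4 mm: the middle of the surface that is visible of it).
- nets.place_of(camera, label): "centre" ([x, y, z] in m, in world coordinates, good to about 4 mm: a listed point, or the origin of a listed thing).
The state is a dict: "time": time; "joint_positions": joint angles; "qd": joint speeds; "joint_torque": joint torques, N m; "position": TCP position; "tool_rot": TCP orientation; "ft_force": force on the tool from outside, world axes, zero at the start; "torque": the same for the moment, N m; "grip_width": opening from 0.0 (shut) to 1.0 (fully open).
Only numpy, scipy, OpenCV 4.12 (cv2) and the standard library are available. Lean on these libraries where they do the work, as an engineer would, in place of code of your own. Each camera call takes 0.05 s, during which the arm holds its last target.

## Working session

There is one attempt and no reset: what is moved stays moved. The work goes in short steps, Python scripts to look and compute and a shell command to move; the robot and the scene stay as the last step left them, time stands still between calls to the robot, and variables do not carry over. Pictures are saved under pics/ and viewed, and the job is handed in when it is done.

```bash
ls; mkdir -p pics; python3 - <<'E'
from bench import readout, viewer, job, nets, ctrl
import cv2
s=readout.get_state(); print({k:s[k] for k in s if k in('time','position','tool_rot','grip_width')}, ctrl.finger_overhang)
for n in('scene','top'):
    p,d=viewer.get_image(n); cv2.imwrite(f'pics/{n}0.png',p[:,:,::-1])
    c=viewer.camera_params(n); print(c['K'],c['cam_to_world'])
    for l in('dial_grip','dial_pointer','release_mark','rod_grip','rod_tip','ledge','station','tube_box','red_rack','jar','tray','eye'):
        print(n,l,[( [round(float(v),3) for v in r['centre']],round(r['conf'],2)) for r in nets.place_of(n,l)])
print(readout.get_state()['time'])
E
```

```text
pics
{'time': 0.0, 'position': array([0.25880295, 0.59562193, 0.19379891]), 'tool_rot': array([-0.90335972,  1.37715058,  0.90157058]), 'grip_width': 0.999832367055083} 0.011
[[394.70797794   0.         251.99998294]
 [  0.         394.70797794 192.98783106]
 [  0.           0.           1.        ]] [[ 4.56090476e-04  8.10233107e-01 -5.86107587e-01  1.12838431e+00]
 [ 9.99999804e-01 -6.21463889e-04 -8.09411671e-05 -2.68119768e-02]
 [-4.29825914e-04 -5.86107435e-01 -8.10233232e-01  1.01867785e+00]
 [ 0.00000000e+00  0.00000000e+00  0.00000000e+00  1.00000000e+00]]
scene dial_grip [([0.566, 0.229, 0.158], 0.81), ([0.555, 0.143, 0.113], 0.39)]
scene dial_pointer [([0.548, 0.232, 0.176], 0.59)]
scene release_mark [([0.599, 0.257, 0.133], 0.86), ([0.576, 0.319, -0.006], 0.73)]
scene rod_grip [([0.254, -0.239, 0.015], 0.79), ([0.553, -0.205, 0.014], 0.58)]
scene rod_tip [([0.529, -0.058, 0.035], 0.97), ([0.146, -0.342, 0.037], 0.54), ([0.548, -0.205, 0.014], 0.3)]
scene ledge [([0.552, 0.145, 0.111], 0.87)]
scene station [([0.573, 0.318, -0.004], 0.86)]
scene tube_box [([0.576, 0.393, 0.1
[... 422 characters left out ...]
676021  1.59281165]
 [ 0.          0.          0.          1.        ]]
top dial_grip [([0.564, 0.234, 0.161], 0.55)]
top dial_pointer [([0.543, 0.234, 0.175], 0.44)]
top release_mark [([0.601, 0.258, 0.13], 0.68), ([0.55, -0.206, 0.004], 0.67), ([0.667, -0.285, 0.006], 0.59)]
top rod_grip [([0.553, -0.205, 0.011], 0.72), ([0.252, -0.239, 0.016], 0.69)]
top rod_tip [([0.145, -0.344, 0.038], 0.8), ([0.53, -0.059, 0.04], 0.66)]
top ledge [([0.554, 0.141, 0.107], 0.6)]
top station [([0.583, 0.315, -0.002], 0.96)]
top tube_box [([0.579, 0.387, 0.13], 0.83)]
top red_rack [([0.579, -0.441, 0.0], 0.98)]
top jar [([0.668, -0.284, 0.001], 0.51)]
top tray []
top eye [([0.53, -0.058, 0.036], 0.56)]
1.3
```

View pics/scene0.png

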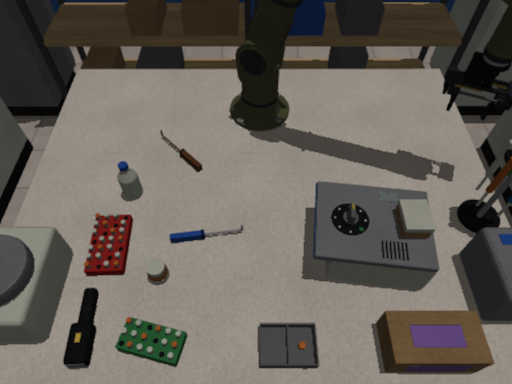

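View pics/top0.png

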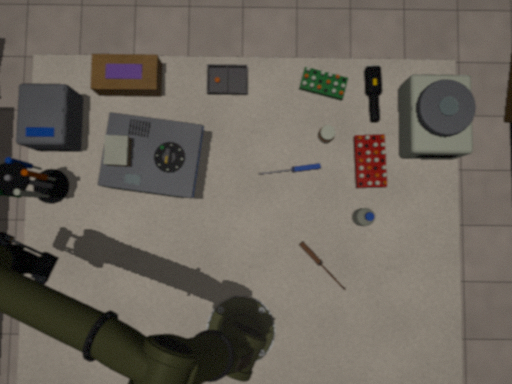

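The blue-handled rod is at scene px (187,236) with its tip at (240,229). The brown look-alike is at (190,160). The blue one fits the task, so I'm confirming it and the dial in enlarged crops.

```bash
cat > h.py <<'E'
from bench import readout, viewer, job, nets, ctrl
import cv2, numpy as np
from scipy.spatial.transform import Rotation as R
def cloud(n):
    p,d=viewer.get_image(n); c=viewer.camera_params(n); K=c['K'];T=c['cam_to_world']
    v,u=np.mgrid[:384,:512]; X=np.stack([(u-K[0,2])/K[0,0]*d,(v-K[1,2])/K[1,1]*d,d,np.ones_like(d)],-1)
    W=(X@T.T)[...,:3]; W[d==0]=np.nan
    return p,W
def proj(n,P):
    c=viewer.camera_params(n); q=np.linalg.inv(c['cam_to_world'])@np.append(P,1); q=c['K']@q[:3]; return q[:2]/q[2]
def crop(n,p,u0,v0,u1,v1,f,name):
    cv2.imwrite(name,cv2.resize(p[v0:v1,u0:u1,::-1],None,fx=f,fy=f,interpolation=cv2.INTER_CUBIC))
E
python3 - <<'E'
from h import *
a,W=cloud('scene'); b,V=cloud('top')
A=cv2.resize(a[195:245,320-0:400],(640,400),interpolation=3)
crop('scene',a,310,180,440,275,6,'pics/dialS.png')
crop('scene',a,160,215,255,255,8,'pics/rodS.png')
# station cover
for n,W in(('s',W),('t',V)):
    m=(abs(W[...,2]-0.13)<0.008)&(W[...,0]>.4)&(W[...,1]>.1)&(W[...,1]<.5)&(W[...,0]<.75)
    P=W[m]; r=cv2.minAreaRect((P[:,:2]*1000).astype(np.float32)); print(n,m.sum(),r,np.median(P[:,2]))
    # rod steel+handle
for n,p,W in(('s',a,W),('t',b,V)):
    pass
for n,p in(('scene',a),('top',b)):
    _,Wn=cloud(n)
    m=(p[...,2].astype(int)-p[...,0]>40)&(abs(Wn[...,0]-.553)<.06)&(abs(Wn[...,1]+.2)<.08)
    P=Wn[m]; print(n,m.sum(),P.mean(0),cv2.minAreaRect((P[:,:2]*1000).astype(np.float32)))
    m=(Wn[...,2]>.006)&(abs(Wn[...,0]-.54)<.04)&(Wn[...,1]>-.28)&(Wn[...,1]<-.04)
    P=Wn[m]; print(cv2.fitLine((P[:,:2]*1000).astype(np.float32),2,0,.01,.01).ravel(), P.min(0),P.max(0))
E
```

```text
s 7665 ((576.7877807617188, 293.166259765625), (309.972900390625, 243.13438415527344), 82.94929504394531) 0.12966820795830714
t 6069 ((576.611572265625, 296.0343017578125), (309.490234375, 240.7551727294922), 82.7759017944336) 0.12947574826501618
scene 194 [ 0.55901729 -0.21738114  0.02545228] ((557.4111938476562, -215.6511688232422), (16.876556396484375, 95.61017608642578), 8.31900405883789)
[ 1.5633193e-01 -9.8770458e-01  5.5377667e+02 -1.9107147e+02] [ 0.50020212 -0.26709816  0.00602662] [ 0.57052361 -0.0559394   0.04248316]
top 105 [ 0.55427435 -0.21748723  0.02687204] ((554.4606323242188, -216.25340270996094), (14.057880401611328, 85.804443359375), 8.301664352416992)
[ 1.0822013e-01 -9.9412698e-01  5.4877014e+02 -1.8209444e+02] [ 0.50199849 -0.26882396  0.00604402] [ 0.57863231 -0.0405287   0.0383087 ]
```

View pics/dialS.png

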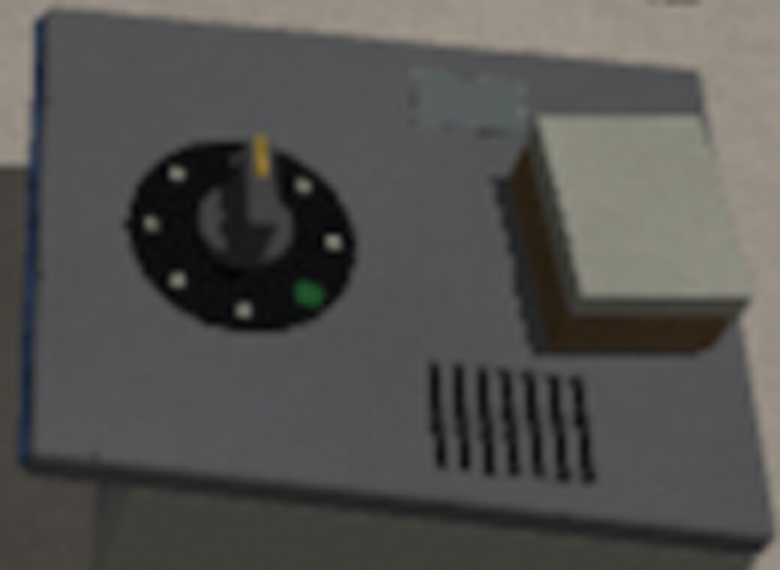

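View pics/rodS.png

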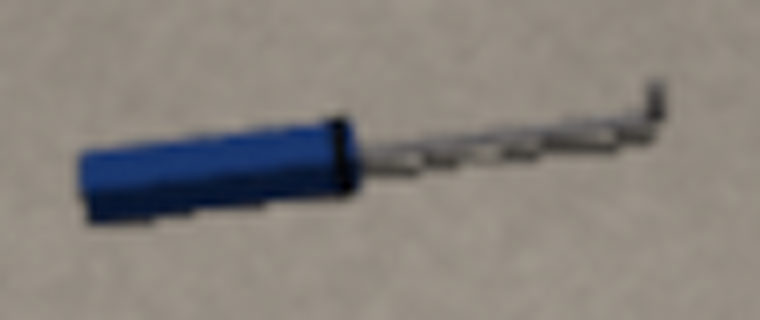

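The crop shows the blue handle, steel shaft and upturned hook (tip at scene px ~241,226), so this is the rod meant. The dial's pointer is at 90° clockwise from the front (the left side of the picture), so the dial is at 1.571. Green is at the lower right, +135° clockwise from there.

```bash
cat >> h.py <<'E'
def plan(P,jaw):
    """TCP target P, jaw axis world yaw in deg, tool down -> linear(tool), twist(deg)"""
    s=readout.get_state(); T=R.from_rotvec(s['tool_rot']); M=T.as_matrix()
    print('t',round(s['time'],2),'pos',np.round(s['position'],4),'x',np.round(M[:,0],3),'jawyaw',round(np.degrees(np.arctan2(M[1,2],M[0,2])),1),'q',np.round(s['joint_positions'],2),'F',np.round(s['ft_force'],1),'w',round(s['grip_width'],3))
    for off in(0,180):
        a=np.radians(jaw+off); z=np.array([np.cos(a),np.sin(a),0]); x=np.array([0,0,-1.]); y=np.cross(z,x)
        G=R.from_matrix(np.stack([x,y,z],1)); print(off,'linear',np.round(M.T@(np.array(P)-s['position']),4),'twist',np.round((T.inv()*G).as_rotvec(degrees=True),2))
E
python3 - <<'E'
from h import *
plan([.567,.232,.24],82.8)
E
```

```text
t 1.5 pos [0.259  0.5962 0.1949] x [ 0.  0. -1.] jawyaw 66.5 q [-1.15  0.32 -0.07  1.45  0.02  1.37 -0.06] F [0.1 0.1 0.6] w 0.996
0 linear [-0.0451 -0.4276 -0.2114] twist [-16.27   0.     0.  ]
180 linear [-0.0451 -0.4276 -0.2114] twist [ 1.6373e+02  1.0000e-02 -1.0000e-02]
```

```bash
python3 -m creep '[{"linear":[-0.045,-0.02,-0.01],"twist":[-4,0,0],"fingers":-1},{"linear":[-0.045,-0.058,-0.028],"twist":[-8,0,0],"fingers":-1},{"linear":[-0.045,-0.095,-0.046],"twist":[-12,0,0],"fingers":-1},{"linear":[-0.045,-0.132,-0.065],"twist":[-16.3,0,0],"fingers":-1},{"linear":[-0.045,-0.17,-0.084],"twist":[-16.3,0,0],"fingers":-1},{"linear":[-0.045,-0.207,-0.102],"twist":[-16.3,0,0],"fingers":-1},{"linear":[-0.045,-0.244,-0.121],"twist":[-16.3,0,0],"fingers":-1},{"linear":[-0.045,-0.28,-0.139],"twist":[-16.3,0,0],"fingers":-1}]' 20
python3 - <<'E'
from h import *
plan([.567,.232,.24],82.8)
E
```

```text
time: 2.17
position: [0.4595, 0.3577, 0.2402]
tool_rot: [-1.116, 1.265, 1.116]
ft_force: [1.2, 1.4, -0.5]
grip_width: 0.999
t 2.17 pos [0.4595 0.3577 0.2402] x [ 0.001  0.001 -1.   ] jawyaw 82.8 q [-0.78  0.16  0.08  1.56 -0.01  1.42  0.75] F [ 1.2  1.4 -0.5] w 0.999
0 linear [ 0.0002 -0.1223 -0.1113] twist [0.03 0.04 0.03]
180 linear [ 0.0002 -0.1223 -0.1113] twist [-1.7997e+02 -4.0000e-02  6.0000e-02]
```

```bash
python3 -m creep '[{"linear":[0,-0.03,-0.027],"twist":[0,0,0],"fingers":-1},{"linear":[0,-0.06,-0.055],"twist":[0,0,0],"fingers":-1},{"linear":[0,-0.09,-0.083],"twist":[0,0,0],"fingers":-1},{"linear":[0,-0.122,-0.111],"twist":[0,0,0],"fingers":-1},{"linear":[0.02,-0.122,-0.111],"twist":[0,0,0],"fingers":-1},{"linear":[0.02,-0.122,-0.111],"twist":[0,0,0],"fingers":-1}]'
python3 - <<'E'
from h import *
p,W=cloud('scene'); crop('scene',p,290,120,440,275,4,'pics/d2.png')
plan([.567,.232,.155],82.8)
E
```

```text
time: 2.67
position: [0.5664, 0.2295, 0.2169]
tool_rot: [-1.112, 1.273, 1.112]
ft_force: [-0.6, 0.6, -0.2]
grip_width: 0.998
t 2.72 pos [0.565  0.2326 0.2181] x [-0.004 -0.001 -1.   ] jawyaw 82.7 q [-0.6   0.23  0.19  1.52 -0.04  1.4   1.04] F [-0.3  0.4  0.3] w 1.001
0 linear [ 0.0631 -0.0022 -0.0003] twist [-0.12 -0.1  -0.19]
180 linear [ 0.0631 -0.0022 -0.0003] twist [ 1.7988e+02 -3.0000e-01  1.5000e-01]
```

View pics/d2.png

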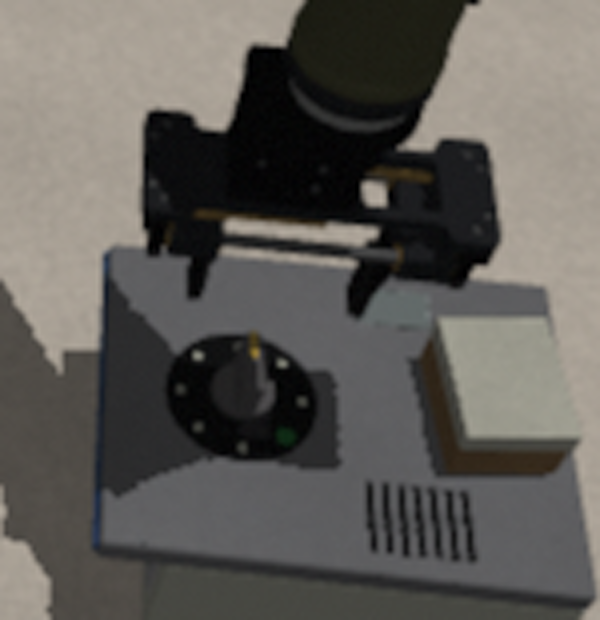

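The open fingers straddle the dial bar (crop px ~195,290 and 355,310, with the dial at 245,390). Going down and gripping now.

```bash
python3 -m creep '[{"linear":[0.025,-0.001,0],"twist":[0,0,0],"fingers":-1},{"linear":[0.048,-0.002,0],"twist":[0,0,0],"fingers":-1},{"linear":[0.062,-0.002,0],"twist":[0,0,0],"fingers":-1},{"linear":[0.062,-0.002,0],"twist":[0,0,0],"fingers":-0.3},{"linear":[0.062,-0.002,0],"twist":[0,0,0],"fingers":0.2},{"linear":[0.062,-0.002,0],"twist":[0,0,0],"fingers":0.5},{"linear":[0.062,-0.002,0],"twist":[0,0,0],"fingers":0.8},{"linear":[0.062,-0.002,0],"twist":[0,0,0],"fingers":1}]' 20
python3 -m creep '[{"linear":[0,0,0],"twist":[0,0,0],"fingers":1},{"linear":[0,0,0],"twist":[0,0,0],"fingers":1},{"linear":[0,0,0],"twist":[0,0,0],"fingers":1}]'
python3 -c "
from h import *
plan([.567,.232,.155],82.8)"
```

```text
time: 3.38
position: [0.5684, 0.2345, 0.1596]
tool_rot: [-1.117, 1.263, 1.116]
ft_force: [-0.0, 0.2, 0.0]
grip_width: 0.712
time: 3.63
position: [0.5678, 0.2338, 0.1583]
tool_rot: [-1.116, 1.265, 1.116]
ft_force: [-0.5, 0.2, -0.2]
grip_width: 0.481
t 3.63 pos [0.5678 0.2338 0.1583] x [ 0.001  0.    -1.   ] jawyaw 82.8 q [-0.59  0.26  0.19  1.6  -0.05  1.28  1.05] F [-0.5  0.2 -0.2] w 0.481
0 linear [ 0.0033  0.0006 -0.0019] twist [0.02 0.02 0.03]
180 linear [ 0.0033  0.0006 -0.0019] twist [-1.7998e+02 -4.0000e-02  4.0000e-02]
```

Finger speed is about 1.0 of opening per second, so more closing time is needed.

```bash
python3 -m creep '[{"linear":[0.002,0,-0.001],"twist":[0,0,0],"fingers":1},{"linear":[0.002,0,-0.001],"twist":[0,0,0],"fingers":1},{"linear":[0.002,0,-0.001],"twist":[0,0,0],"fingers":1},{"linear":[0.002,0,-0.001],"twist":[0,0,0],"fingers":1},{"linear":[0.002,0,-0.001],"twist":[0,0,0],"fingers":1},{"linear":[0.002,0,-0.001],"twist":[0,0,0],"fingers":1}]'
python3 -c "
from h import *
plan([.567,.232,.155],82.8)"
```

```text
time: 4.13
position: [0.5676, 0.2328, 0.1559]
tool_rot: [-1.116, 1.266, 1.116]
ft_force: [0.5, 0.2, -0.1]
grip_width: 0.04
t 4.13 pos [0.5676 0.2328 0.1559] x [ 0.  0. -1.] jawyaw 82.8 q [-0.59  0.26  0.19  1.61 -0.05  1.28  1.05] F [ 0.5  0.2 -0.1] w 0.04
0 linear [ 0.0009  0.0005 -0.0009] twist [0.02 0.   0.  ]
180 linear [ 0.0009  0.0005 -0.0009] twist [-1.7998e+02 -1.0000e-02  1.0000e-02]
```

The opening reads 0.04, about 3.5 mm, but the bar is 14 mm thick. I need to look.

```bash
python3 - <<'E'
from h import *
p,W=cloud('scene'); crop('scene',p,310,130,440,260,5,'pics/d3.png')
print(readout.get_state()['grip_width'])
E
```

```text
0.02337630896826189
```

View pics/d3.png

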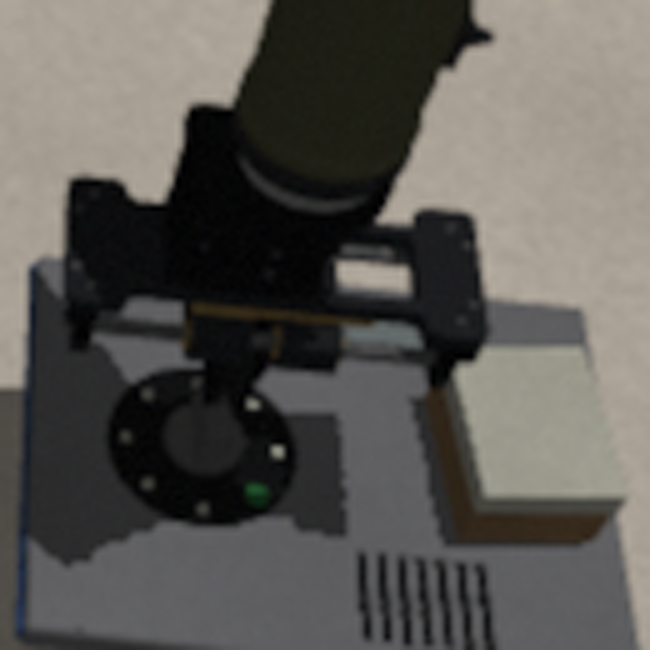

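```bash
python3 - <<'E'
from h import *
def c(P): return np.round((proj('scene',np.array(P))-[310,130])*5)
for z in (.13,.145,.155,.174): print(z,c([.567,.232,z]))
p,W=cloud('scene')
q=W[130:260,310:440]
for (u,v) in [(215,400),(230,380),(200,440),(230,340),(205,460),(195,385)]: print((u,v),np.round(q[v//5,u//5],3))
# points of disc
p,T=cloud('top')
for n,X in(('s',W),('t',T)):
  m=(X[...,2]>.136)&(X[...,2]<.19)&(abs(X[...,0]-.567)<.035)&(abs(X[...,1]-.232)<.035); print(n,m.sum(),X[m].mean(0) if m.sum() else '')
crop('top',p,100,100,220,210,6,'pics/t3.png')
crop('scene',cloud('scene')[0],335,185,385,240,12,'pics/d4.png')
E
```

```text
0.13 [197. 439.]
0.145 [203. 424.]
0.155 [207. 413.]
0.174 [214. 393.]
(215, 400) [0.578 0.229 0.184]
(230, 380) [0.571 0.236 0.192]
(200, 440) [0.588 0.224 0.162]
(230, 340) [0.602 0.214 0.271]
(205, 460) [0.589 0.23  0.144]
(195, 385) [0.554 0.226 0.162]
s 203 [0.5760445  0.22886671 0.15483857]
t 3 [0.54467695 0.21909528 0.13879314]
```

View pics/d4.png

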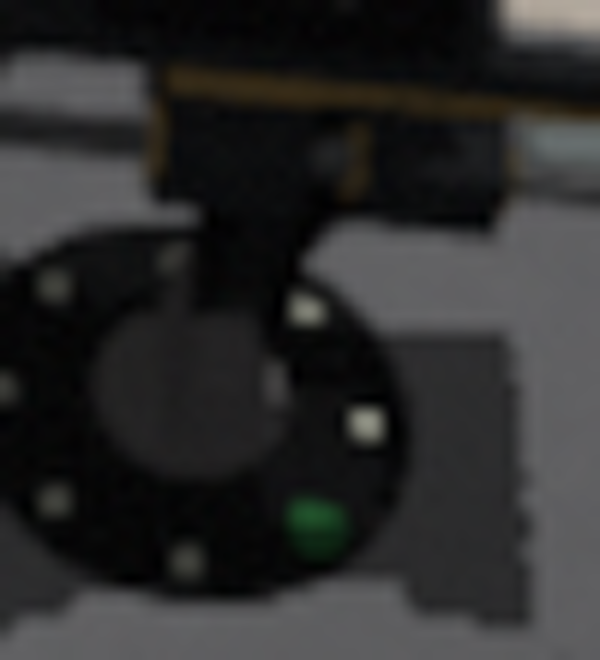

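```bash
python3 - <<'E'
from h import *
p,W=cloud('scene')
for v in range(198,226,2):
    print(v,' '.join('%d/%d/%d'%tuple(np.round(W[v,u]*1000)) for u in range(342,366,2)))
E
```

```text
Traceback (most recent call last):
ValueError: cannot convert float NaN to integer
```

```bash
python3 - <<'E'
from h import *
p,W=cloud('scene')
for v in range(198,226,2):
    print(v,' '.join('%3.0f/%3.0f/%3.0f'%tuple(W[v,u]*1000) for u in range(342,366,2)))
print(readout.get_state()['grip_width'])
E
```

```text
198 504/220/132 502/227/129 503/232/130 599/197/267 603/200/272 603/204/272 603/209/272 603/214/272 604/218/274 604/222/274 599/229/267 604/232/273
200 510/220/131 511/225/132 508/232/128 602/197/263 602/202/263 603/206/265 604/210/265 604/215/265 604/219/266 604/224/266 580/240/232 607/232/270
202 512/221/124 520/223/136 518/229/132 517/235/132 516/241/130 561/226/195 578/224/219 580/228/223 604/221/258 578/238/220 581/242/224 606/234/260
204 523/218/131 524/223/132 522/229/129 522/235/129 524/240/132 569/224/198 577/226/209 577/231/209 576/236/208 580/240/214 581/244/216 521/279/127
206 528/218/128 531/222/132 529/228/129 530/233/132 551/229/162 574/224/196 577/228/201 576/233/200 578/237/202 581/241/206 528/272/128 530/277/131
208 536/216/131 536/222/130 537/227/131 537/232/131 559/228/164 578/224/193 577/230/191 576/235/190 579/239/194 536/265/130 538/269/133 536/276/131
210 543/215/131 543/221/131 543/226/131 551/228/144 563/228/162 578/226/185 577/232/182 578/236/185 581/240/189 545/263/134 543/269/131 542/275/130
212 548/215/128 550/220/132 557/222/142 557/227/142 570/227/162 
[... 293 characters left out ...]
60 590/226/174 586/233/169 589/237/174 568/252/140 560/262/128 562/266/131 564/270/134
218 568/212/131 575/214/142 575/220/141 575/225/141 585/225/158 589/229/164 591/233/167 574/246/140 573/252/139 566/261/128 567/266/129 566/272/127
220 575/211/132 578/215/137 582/218/143 581/224/142 587/226/151 589/231/154 581/240/142 581/245/141 580/250/140 576/258/134 574/264/130 575/269/132
222 578/212/126 581/215/132 584/219/137 585/224/138 591/226/148 589/232/145 586/239/140 585/245/138 582/252/132 580/258/130 580/263/130 581/268/131
224 586/210/130 588/214/132 587/220/132 587/225/131 588/230/132 587/236/131 587/241/132 587/246/130 587/252/130 587/257/131 587/262/130 586/268/130
0.0011377115116541594
```

```bash
python3 - <<'E'
from h import *
def c(P): return np.round((proj('scene',np.array(P))-[290,120])*4)
# expected inner pad tips at d2 time
for y in(.189,.2755):
  for z in (.207,.225,.24): print(y,z,c([.565,y,z]))
s=readout.get_state(); print(s['position'],s['ft_force'],s['torque'])
p,W=cloud('scene'); 
# finger lower extent from the top camera: visible?
t,T=cloud('top'); crop('top',t,110,100,220,210,6,'pics/t4.png')
E
```

```text
0.189 0.207 [193. 323.]
0.189 0.225 [198. 306.]
0.189 0.24 [203. 292.]
0.2755 0.207 [331. 322.]
0.2755 0.225 [339. 306.]
0.2755 0.24 [345. 292.]
[0.56757153 0.23282914 0.15590688] [-0.29289487 -0.59610755  0.34389712] [-0.00658085 -0.02071006  0.02610195]
```

View pics/t4.png

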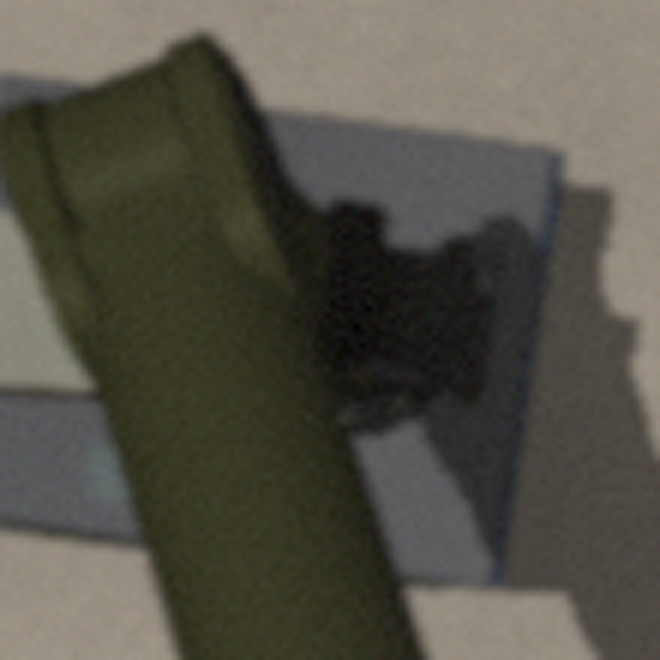

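The scene depth shows the shut fingers above the bar and the bar's side face free. That disagrees with a grip, so I'll open here and look again.

```bash
python3 -m creep '[{"linear":[0,0,0],"twist":[0,0,0],"fingers":-0.2},{"linear":[0,0,0],"twist":[0,0,0],"fingers":-0.2},{"linear":[0,0,0],"twist":[0,0,0],"fingers":-0.2},{"linear":[0,0,0],"twist":[0,0,0],"fingers":-0.2},{"linear":[0,0,0],"twist":[0,0,0],"fingers":-0.2},{"linear":[0,0,0],"twist":[0,0,0],"fingers":-0.2}]'
python3 - <<'E'
from h import *
p,W=cloud('scene'); crop('scene',p,320,170,400,240,9,'pics/d5.png')
for v in range(196,222,2):
    print(v,' '.join('%3.0f/%3.0f/%3.0f'%tuple(W[v,u]*1000) for u in range(340,374,2)))
print(readout.get_state()['grip_width'])
E
```

```text
time: 5.03
position: [0.5676, 0.2328, 0.1559]
tool_rot: [-1.116, 1.266, 1.116]
ft_force: [0.3, -0.2, 0.8]
grip_width: 0.374
196 594/178/268 601/181/278 600/185/277 600/190/276 600/195/276 599/200/275 601/204/277 595/211/269 595/215/270 597/219/273 596/225/270 597/229/271 596/234/270 595/239/270 579/252/246 584/254/254 600/250/276
198 500/216/126 598/183/266 600/187/268 600/192/268 603/195/272 602/200/271 602/205/270 600/210/268 600/215/268 600/220/268 598/225/266 598/230/265 598/234/266 602/237/270 601/242/270 600/247/269 606/249/276
200 509/215/130 599/184/259 599/189/259 601/193/261 602/197/263 601/202/261 602/206/263 510/253/130 512/257/133 509/264/129 507/270/127 508/276/128 578/246/228 581/250/233 582/254/233 580/260/231 609/249/274
202 515/214/128 516/219/130 515/225/128 576/205/217 575/210/216 575/215/216 518/246/133 516/252/130 516/257/130 518/262/133 517/268/131 562/251/196 580/247/223 580/252/222 582/256/226 583/261/226 609/251/265
204 524/212/132 525/217/133 523/224/130 573/208/204 575/212/206 575/217/207 552/232/173 554/236/176 524/256/131 524/261/132 524/267/132 568/250/
[... 1047 characters left out ...]
/273/128 556/277/132 555/283/131 554/289/128 554/295/128
216 561/208/130 561/213/130 568/216/140 569/220/142 568/226/141 582/225/163 589/227/173 589/232/173 588/238/171 566/253/138 563/260/133 561/266/130 564/271/133 561/277/130 562/282/130 563/287/132 563/292/132
218 567/207/129 568/212/130 574/215/141 576/219/143 574/225/140 585/225/158 588/229/162 591/233/167 574/246/140 574/252/140 566/261/128 569/264/133 566/271/128 569/275/132 567/281/129 568/286/131 569/291/131
220 576/205/133 576/211/133 576/216/134 580/219/140 580/224/140 589/226/154 589/231/154 581/240/142 581/245/141 580/251/139 574/259/131 574/264/131 575/269/132 576/274/133 574/280/130 574/285/130 573/291/128
0.42031240805680564
```

View pics/d5.png

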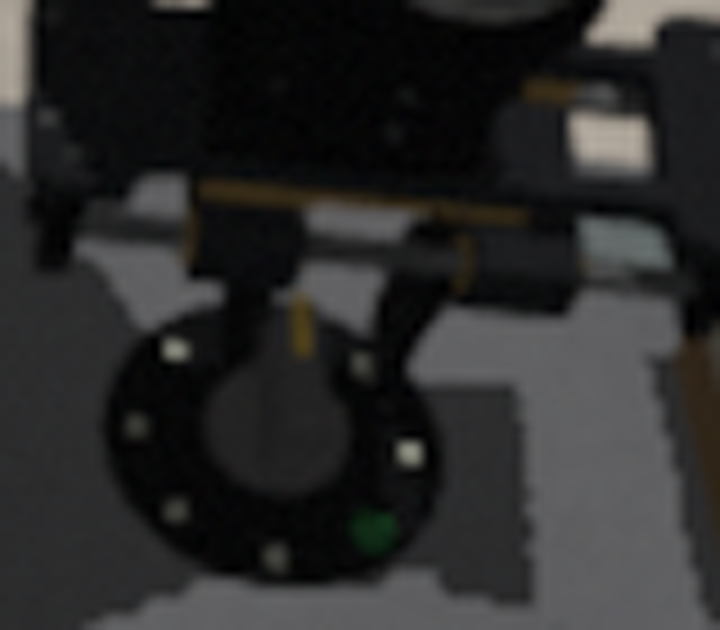

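The two readings disagree. Depth shows the fingertips at z≈0.185, just above the bar's top at 0.174, while the pose readout implies 0.145. In x and y they agree. I trust the depth, so I'll descend partway and check again.

```bash
python3 -m creep '[{"linear":[0.007,0,0],"twist":[0,0,0],"fingers":-0.2},{"linear":[0.014,0,0],"twist":[0,0,0],"fingers":-0.2},{"linear":[0.02,0,0],"twist":[0,0,0],"fingers":-0.2},{"linear":[0.02,0,0],"twist":[0,0,0],"fingers":-0.2},{"linear":[0.02,0,0],"twist":[0,0,0],"fingers":-0.2}]'
python3 - <<'E'
from h import *
p,W=cloud('scene'); crop('scene',p,320,170,400,240,9,'pics/d6.png')
for v in range(202,226,2):
    print(v,' '.join('%3.0f/%3.0f/%3.0f'%tuple(W[v,u]*1000) for u in range(338,370,2)))
print(readout.get_state()['grip_width'])
E
```

```text
time: 5.5
position: [0.567, 0.2326, 0.1349]
tool_rot: [-1.116, 1.268, 1.117]
ft_force: [0.6, 0.4, -0.1]
grip_width: 0.594
202 599/176/250 600/181/252 598/186/249 601/190/253 600/195/252 596/201/247 597/205/248 599/209/251 596/216/246 599/219/251 599/224/250 598/229/249 598/234/248 599/238/250 598/243/249 600/247/252
204 599/178/241 599/182/242 601/187/245 600/192/243 602/196/246 524/234/131 524/240/131 552/232/173 554/237/176 522/257/129 522/262/128 521/268/128 601/234/245 602/238/246 603/243/247 604/246/250
206 531/206/133 557/201/171 573/199/195 572/205/193 529/228/130 529/234/129 552/229/164 559/231/175 558/237/172 557/242/171 530/260/131 532/265/134 528/272/128 569/257/188 573/260/194 582/260/208
208 535/206/129 567/199/176 575/200/189 573/206/185 537/227/132 537/232/132 557/229/162 565/230/174 566/235/175 564/241/173 537/259/132 537/264/132 534/271/128 572/257/185 577/260/191 582/262/199
210 542/205/129 572/198/176 575/202/180 nan/nan/nan 544/225/133 549/229/140 564/227/163 569/230/171 573/234/176 570/240/172 545/258/133 542/264/130 545/268/134 578/257/184 581/260/189 585/263/19
[... 692 characters left out ...]
2/232/168 575/246/142 575/251/142 568/260/130 569/265/131 567/271/129 569/275/133 569/280/132
220 574/201/131 574/206/131 574/211/130 576/216/133 580/219/140 580/224/140 589/226/154 590/230/156 581/240/141 580/246/139 579/251/138 575/259/131 575/264/132 573/270/129 573/275/129 575/280/132
222 581/200/131 581/205/131 581/210/131 582/215/133 582/220/133 587/223/141 588/228/143 589/233/144 584/240/137 584/246/136 580/253/130 581/258/131 581/263/132 581/268/132 582/273/132 579/280/128
224 588/198/133 588/204/132 587/209/131 586/215/130 587/220/131 586/225/130 588/230/133 589/235/135 587/241/130 586/247/130 587/251/132 586/257/129 585/263/128 587/267/130 585/274/128 587/278/130
0.5937599032958462
```

View pics/d6.png

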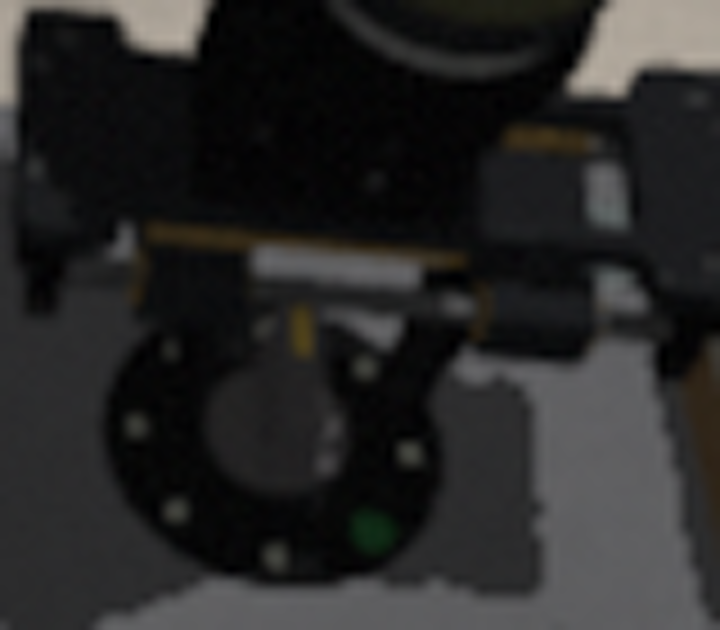

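The tips are now at z≈0.166, so there is a constant offset of about +42 mm in real z over the readout. I need 20 mm more, then close.

```bash
python3 -m creep '[{"linear":[0.008,0,0],"twist":[0,0,0],"fingers":-0.2},{"linear":[0.015,0,0],"twist":[0,0,0],"fingers":-0.2},{"linear":[0.019,0,0],"twist":[0,0,0],"fingers":-0.2},{"linear":[0.019,0,0],"twist":[0,0,0],"fingers":1},{"linear":[0.019,0,0],"twist":[0,0,0],"fingers":1},{"linear":[0.019,0,0],"twist":[0,0,0],"fingers":1},{"linear":[0.019,0,0],"twist":[0,0,0],"fingers":1},{"linear":[0.019,0,0],"twist":[0,0,0],"fingers":1}]' 25
python3 -m creep '[{"linear":[0,0,0],"twist":[0,0,0],"fingers":1},{"linear":[0,0,0],"twist":[0,0,0],"fingers":1}]'

```

```text
time: 6.22
position: [0.5678, 0.233, 0.1173]
tool_rot: [-1.116, 1.265, 1.116]
ft_force: [0.4, -0.0, 0.3]
grip_width: 0.309
time: 6.38
position: [0.5676, 0.2326, 0.1171]
tool_rot: [-1.117, 1.266, 1.116]
ft_force: [-1.9, -5.8, 4.0]
grip_width: 0.157
```

The opening is 0.157, or 13.7 mm, so the bar is held. Turning +135° clockwise.

```bash
python3 -m creep '[{"linear":[0,0,0],"twist":[7,0,0],"fingers":1},{"linear":[0,0,0],"twist":[14,0,0],"fingers":1},{"linear":[0,0,0],"twist":[21,0,0],"fingers":1},{"linear":[0,0,0],"twist":[28,0,0],"fingers":1},{"linear":[0,0,0],"twist":[35,0,0],"fingers":1},{"linear":[0,0,0],"twist":[42,0,0],"fingers":1},{"linear":[0,0,0],"twist":[45,0,0],"fingers":1},{"linear":[0,0,0],"twist":[45,0,0],"fingers":1}]' 30
python3 -c "
from h import *
plan([.567,.232,.117],82.8-45)"
```

```text
time: 7.05
position: [0.5676, 0.2324, 0.1171]
tool_rot: [-0.516, 1.509, 0.515]
ft_force: [-0.3, -0.1, 1.8]
grip_width: 0.154
t 7.05 pos [0.5676 0.2324 0.1171] x [ 0.    -0.001 -1.   ] jawyaw 37.7 q [-0.68  0.29  0.29  1.66 -0.09  1.2   0.3 ] F [-0.3 -0.1  1.8] w 0.154
0 linear [ 0.0001  0.     -0.0007] twist [-0.06 -0.01  0.03]
180 linear [ 0.0001  0.     -0.0007] twist [1.7994e+02 4.0000e-02 2.0000e-02]
```

```bash
python3 -m creep '[{"linear":[0,0,0],"twist":[7,0,0],"fingers":1},{"linear":[0,0,0],"twist":[14,0,0],"fingers":1},{"linear":[0,0,0],"twist":[21,0,0],"fingers":1},{"linear":[0,0,0],"twist":[28,0,0],"fingers":1},{"linear":[0,0,0],"twist":[35,0,0],"fingers":1},{"linear":[0,0,0],"twist":[42,0,0],"fingers":1},{"linear":[0,0,0],"twist":[45,0,0],"fingers":1},{"linear":[0,0,0],"twist":[45,0,0],"fingers":1}]' 30
python3 -m creep '[{"linear":[0,0,0],"twist":[7,0,0],"fingers":1},{"linear":[0,0,0],"twist":[14,0,0],"fingers":1},{"linear":[0,0,0],"twist":[21,0,0],"fingers":1},{"linear":[0,0,0],"twist":[28,0,0],"fingers":1},{"linear":[0,0,0],"twist":[35,0,0],"fingers":1},{"linear":[0,0,0],"twist":[42,0,0],"fingers":1},{"linear":[0,0,0],"twist":[45,0,0],"fingers":1},{"linear":[0,0,0],"twist":[45,0,0],"fingers":1}]' 30
python3 - <<'E'
from h import *
plan([.567,.232,.117],82.8-135)
p,W=cloud('scene'); crop('scene',p,310,120,440,250,5,'pics/d7.png')
E
```

```text
time: 7.72
position: [0.5675, 0.2324, 0.1171]
tool_rot: [0.098, 1.569, -0.099]
ft_force: [-1.2, -0.7, 2.5]
grip_width: 0.161
time: 8.38
position: [0.5674, 0.2324, 0.1171]
tool_rot: [0.709, 1.452, -0.71]
ft_force: [-2.4, -0.8, 2.7]
grip_width: 0.158
t 8.38 pos [0.5674 0.2324 0.1171] x [-0.    -0.001 -1.   ] jawyaw -52.1 q [-0.85  0.31  0.51  1.66 -0.16  1.21 -1.21] F [-2.4 -0.8  2.7] w 0.158
0 linear [ 0.0001 -0.0006  0.0001] twist [0.11 0.01 0.04]
180 linear [ 0.0001 -0.0006  0.0001] twist [-1.7989e+02 -6.0000e-02  2.0000e-02]
```

View pics/d7.png

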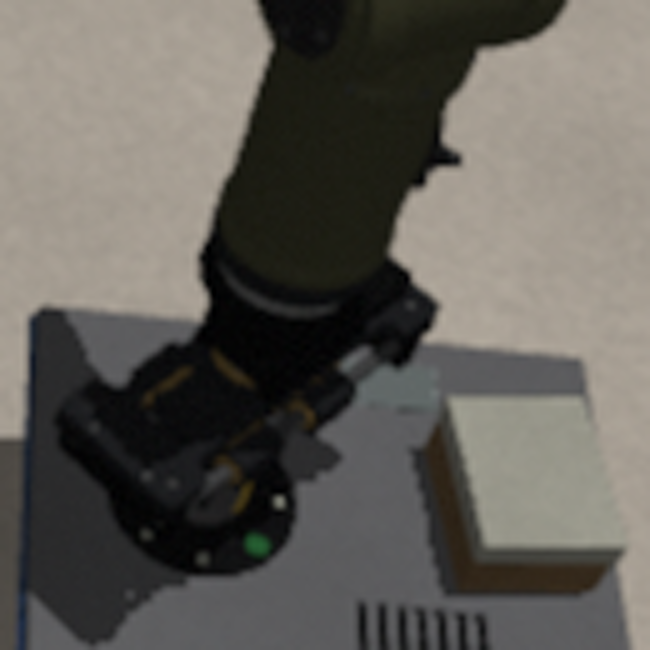

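The arm has turned the full 135°, and the pointer end (yellow, crop ~240,495) now faces the green dot (257,545). The box is untouched. Releasing and rising.

```bash
python3 -m creep '[{"linear":[0,0,0],"twist":[0,0,0],"fingers":0.3},{"linear":[0,0,0],"twist":[0,0,0],"fingers":0.0},{"linear":[0,0,0],"twist":[0,0,0],"fingers":-0.2},{"linear":[0,0,0],"twist":[0,0,0],"fingers":-0.2},{"linear":[-0.03,0,0],"twist":[0,0,0],"fingers":-0.4},{"linear":[-0.065,0,0],"twist":[0,0,0],"fingers":-1},{"linear":[-0.1,0,0],"twist":[0,0,0],"fingers":-1},{"linear":[-0.1,0,0],"twist":[0,0,0],"fingers":-1}]'
python3 - <<'E'
from h import *
p,W=cloud('scene'); crop('scene',p,310,120,440,250,5,'pics/d8.png')
plan([.55,-.21,.13],8.5)
E
```

```text
time: 9.1
position: [0.5715, 0.2342, 0.2247]
tool_rot: [0.718, 1.444, -0.701]
ft_force: [0.7, -0.2, 0.9]
grip_width: 0.682
t 9.15 pos [0.5703 0.2337 0.2215] x [ 0.008  0.004 -1.   ] jawyaw -52.2 q [-0.87  0.25  0.53  1.53 -0.13  1.39 -1.24] F [-0.5  0.3 -0.2] w 0.721
0 linear [ 0.0894 -0.289   0.3378] twist [-60.65   0.33  -0.41]
180 linear [ 0.0894 -0.289   0.3378] twist [119.35  -0.47  -0.38]
```

View pics/d8.png

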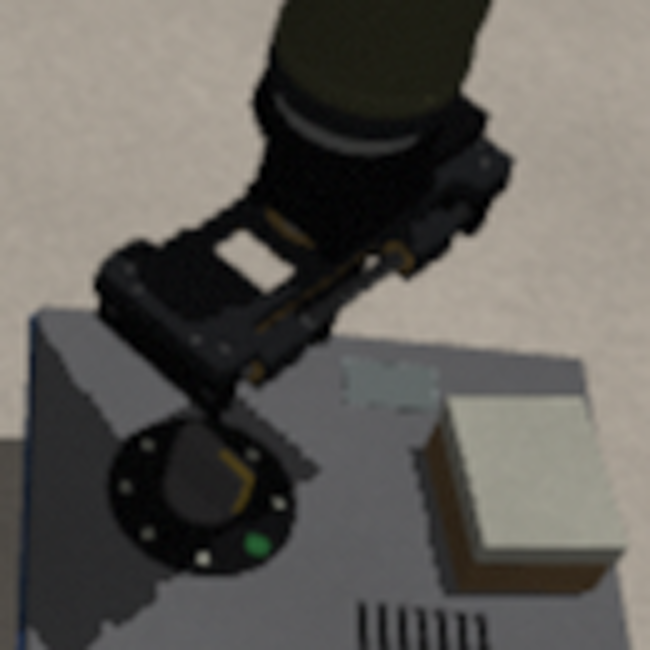

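Measuring the pointer angle from the depth of the yellow pixels.

```bash
python3 - <<'E'
from h import *
p,W=cloud('scene'); a=p.astype(int)
near=(abs(W[...,0]-.567)<.05)&(abs(W[...,1]-.232)<.05)
y=near&(a[...,0]-a[...,2]>45)&(a[...,0]-a[...,1]<50)&(W[...,2]>.15)
g=near&(a[...,1]-a[...,0]>25)&(W[...,2]<.15)
bar=near&(W[...,2]>.165)&(W[...,2]<.18)
for n,m in(('yel',y),('green',g),('bar',bar)):
    P=W[m]; print(n,m.sum(),np.round(P.mean(0),4))
    if n!='green': print(np.round(W[m].min(0),3),np.round(W[m].max(0),3))
P=W[bar][:,:2]*1000; print(cv2.minAreaRect(P.astype(np.float32)), cv2.fitLine(P.astype(np.float32),2,0,.01,.01).ravel())
print('dial', [ (np.round(r['centre'],4),round(r['conf'],2)) for r in nets.place_of('scene','dial_pointer')],[ (np.round(r['centre'],4),round(r['conf'],2)) for r in nets.place_of('scene','release_mark')],[ (np.round(r['centre'],4),round(r['conf'],2)) for r in nets.place_of('scene','dial_grip')])
A=np.array([.5675,.2324]); f=np.degrees(np.arctan2(-.992,-.124))
for n,m in(('yel',y),('green',g)):
    v=W[m].mean(0)[:2]-A; print(n,'cw rad',np.radians((f-np.degrees(np.arctan2(v[1],v[0])))%360))
E
```

```text
yel 3 [0.5836 0.2426 0.1742]
[0.581 0.24  0.172] [0.585 0.245 0.176]
green 17 [0.6014 0.2568 0.1321]
bar 103 [0.5717 0.2319 0.1721]
[0.55  0.214 0.165] [0.588 0.249 0.178]
((570.5577392578125, 232.66714477539062), (45.00189971923828, 16.025739669799805), 38.920509338378906) [  0.7876508   0.6161219 571.7252    231.85365  ]
dial [(array([0.5873, 0.2423, 0.1737]), 0.83), (array([ 0.5737, -0.4356,  0.0007]), 0.64), (array([ 0.5511, -0.2047,  0.014 ]), 0.18)] [(array([0.5999, 0.2567, 0.133 ]), 0.66)] []
yel cw rad 4.02545718526228
green cw rad 3.9638468058541356
```

The bar axis measures 38.9° against 37.8° expected for green, so the dial is at about 3.91 and step 1 holds. Next the rod: fly to it with the jaws across the handle.

```bash
python3 -m creep '[{"linear":[0,-0.026,0.03],"twist":[-7,0,0],"fingers":-1},{"linear":[0,-0.052,0.061],"twist":[-14,0,0],"fingers":-1},{"linear":[0,-0.078,0.092],"twist":[-21,0,0],"fingers":-1},{"linear":[0,-0.105,0.123],"twist":[-28,0,0],"fingers":-1},{"linear":[0,-0.131,0.153],"twist":[-35,0,0],"fingers":-1},{"linear":[0,-0.157,0.184],"twist":[-42,0,0],"fingers":-1},{"linear":[0,-0.184,0.215],"twist":[-49,0,0],"fingers":-1},{"linear":[0,-0.21,0.245],"twist":[-56,0,0],"fingers":-1}]'
python3 -c "
from h import *
plan([.553,-.206,.08],8.3)"
```

```text
time: 10.02
position: [0.5513, -0.0817, 0.2155]
tool_rot: [-0.032, 1.573, 0.032]
ft_force: [0.9, -0.5, 0.6]
grip_width: 0.998
t 10.02 pos [ 0.5513 -0.0817  0.2155] x [-0.002  0.    -1.   ] jawyaw 2.3 q [-0.49  0.12  0.65  1.67 -0.08  1.37  0.21] F [ 0.9 -0.5  0.6] w 0.998
0 linear [ 0.1354 -0.1243 -0.0031] twist [-5.96 -0.12 -0.02]
180 linear [ 0.1354 -0.1243 -0.0031] twist [ 1.7404e+02 -3.0000e-02  1.8000e-01]
```

```bash
python3 -m creep '[{"linear":[0.0,-0.035,-0.001],"twist":[-3,0,0],"fingers":-1},{"linear":[0.015,-0.07,-0.002],"twist":[-6,0,0],"fingers":-1},{"linear":[0.04,-0.1,-0.003],"twist":[-6,0,0],"fingers":-1},{"linear":[0.07,-0.124,-0.003],"twist":[-6,0,0],"fingers":-1},{"linear":[0.105,-0.124,-0.003],"twist":[-6,0,0],"fingers":-1},{"linear":[0.135,-0.124,-0.003],"twist":[-6,0,0],"fingers":-1},{"linear":[0.135,-0.124,-0.003],"twist":[-6,0,0],"fingers":-1},{"linear":[0.135,-0.124,-0.003],"twist":[-6,0,0],"fingers":-1}]'
python3 - <<'E'
from h import *
p,W=cloud('scene'); crop('scene',p,130,150,260,270,6,'pics/r1.png')
plan([.553,-.206,.08],8.3)
def c(P): return np.round((proj('scene',np.array(P))-[130,150])*6)
d=np.array([np.cos(np.radians(8.3)),np.sin(np.radians(8.3))])
for s in(-.0435,.0435):
  for z in(.069,.111): print(s,z,c([.553+s*d[0],-.206+s*d[1],z]))
E
```

```text
time: 10.68
position: [0.552, -0.2033, 0.0798]
tool_rot: [-0.109, 1.573, 0.111]
ft_force: [0.7, 0.2, 1.1]
grip_width: 1.005
t 10.73 pos [ 0.5538 -0.2038  0.0819] x [-0.001 -0.    -1.   ] jawyaw 8.0 q [-0.28  0.33  0.7   1.76 -0.23  1.14  0.63] F [-0.5 -0.9  0.8] w 1.001
0 linear [ 0.0019 -0.0021 -0.0011] twist [-0.26 -0.06 -0.  ]
180 linear [ 0.0019 -0.0021 -0.0011] twist [ 1.7974e+02 -0.0000e+00  1.0000e-01]
-0.0435 0.069 [344. 374.]
-0.0435 0.111 [332. 325.]
0.0435 0.069 [354. 533.]
0.0435 0.111 [341. 486.]
```

View pics/r1.png

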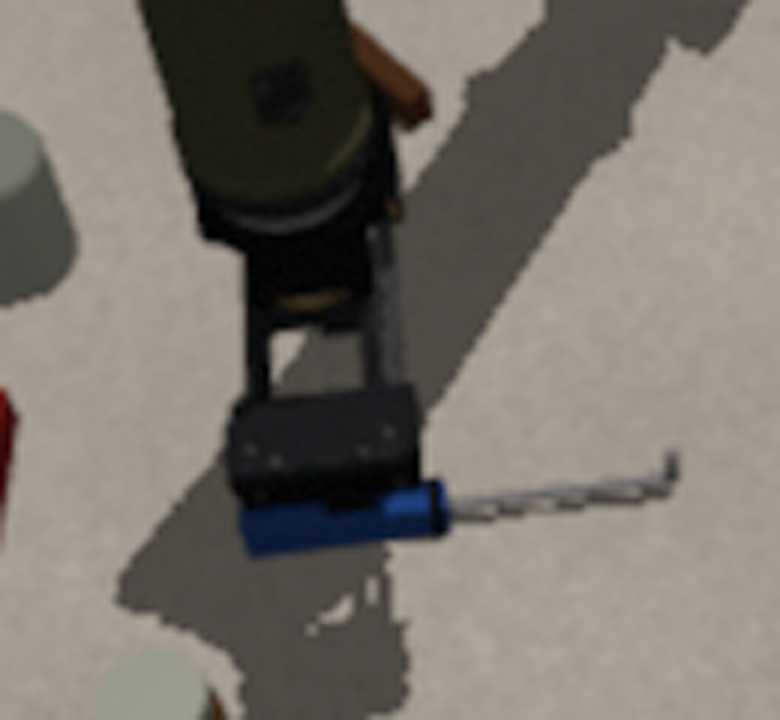

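```bash
python3 - <<'E'
from h import *
p,W=cloud('scene')
m=(W[...,2]>.06)&(W[...,0]>.5)&(W[...,0]<.63)&(W[...,1]>-.26)&(W[...,1]<-.15)
u=np.round((np.array([350,505])/6)+[130,150]).astype(int); print(u)
for v in range(228,240): print(v,' '.join('%3.0f/%3.0f/%3.0f'%tuple(W[v,k]*1000) for k in range(182,198,2)))
E
```

```text
[188 234]
228 649/-192/215 649/-188/214 647/-183/212 646/-179/210 643/-175/205 643/-170/205 644/-165/206 643/-161/205
229 648/-193/209 647/-189/207 647/-184/207 645/-180/204 639/-177/193 638/-172/192 636/-168/189 637/-163/190
230 641/-196/193 641/-191/193 639/-187/189 640/-182/191 639/-178/189 637/-173/186 637/-168/186 541/-190/ 23
231 640/-197/186 641/-192/187 639/-188/184 640/-183/186 637/-179/180 638/-174/183 638/-169/183 547/-189/ 27
232 641/-198/183 639/-193/180 640/-188/180 638/-184/178 604/-190/120 551/-200/ 29 551/-195/ 28 552/-189/ 29
233 555/-229/ 30 610/-204/124 605/-201/116 605/-195/116 605/-190/116 556/-200/ 31 553/-195/ 26 553/-189/ 26
234 558/-229/ 29 608/-206/115 607/-201/113 606/-196/112 605/-191/110 557/-200/ 28 558/-194/ 29 556/-189/ 25
235 562/-228/ 29 561/-223/ 28 562/-216/ 30 559/-212/ 25 562/-205/ 30 561/-200/ 28 558/-195/ 24 559/-189/ 25
236 564/-228/ 27 564/-222/ 28 561/-217/ 23 561/-212/ 23 561/-206/ 23 560/-200/ 22 561/-195/ 22 561/-189/ 22
237 563/-229/ 21 563/-223/ 21 562/-218/ 19 562/-212/ 19 562/-206/ 19 560/-201/ 15 560/-195/ 15 561/-189/ 16
238 564/-230/ 16 565/-224/ 18 564/-218/ 15 564/-212/ 15 561/-207/ 11 562/-201/ 12 558/-197/  6 560/-190/  9
239 566/-230/ 14 565/-224/ 12 561/-220/  6 563/-213/  9 561/-208/  4 563/-202/  9 560/-197/  3 559/-191/  1
```

The fingertips measure z≈0.110, giving the same offset, and they straddle the handle. Lowering 96 mm, then a check.

```bash
python3 -m creep '[{"linear":[0.03,0,0],"twist":[0,0,0],"fingers":-1},{"linear":[0.06,0,0],"twist":[0,0,0],"fingers":-1},{"linear":[0.085,0,0],"twist":[0,0,0],"fingers":-1},{"linear":[0.096,0,0],"twist":[0,0,0],"fingers":-1},{"linear":[0.096,0,0],"twist":[0,0,0],"fingers":-1},{"linear":[0.096,0,0],"twist":[0,0,0],"fingers":-1}]'
python3 - <<'E'
from h import *
p,W=cloud('scene'); crop('scene',p,150,180,260,280,7,'pics/r2.png')
plan([.553,-.206,-.02],8.3)
for v in range(234,258): print(v,' '.join('%3.0f/%3.0f/%3.0f'%tuple(W[v,k]*1000) for k in range(180,200,2)))
E
```

```text
time: 11.28
position: [0.5553, -0.2042, -0.0126]
tool_rot: [-0.111, 1.566, 0.11]
ft_force: [-0.8, 0.2, -0.2]
grip_width: 0.999
t 11.33 pos [ 0.5558 -0.2045 -0.0119] x [ 0.003 -0.001 -1.   ] jawyaw 8.0 q [-0.23  0.45  0.65  1.83 -0.32  0.97  0.7 ] F [ 1.1  0.2 -0.7] w 0.994
0 linear [ 0.0081 -0.0011 -0.003 ] twist [-0.27  0.19  0.07]
180 linear [ 0.0081 -0.0011 -0.003 ] twist [ 1.7973e+02  1.1000e-01 -2.9000e-01]
234 556/-235/ 25 558/-228/ 29 556/-223/ 26 556/-218/ 26 604/-196/108 605/-191/110 604/-186/109 616/-177/130 617/-171/132 604/-170/109
235 607/-217/108 605/-212/106 606/-207/107 606/-202/107 607/-196/108 606/-191/106 608/-185/111 617/-177/126 618/-172/128 606/-170/107
236 609/-217/107 610/-212/109 610/-206/108 620/-198/125 620/-193/126 621/-187/128 621/-182/128 620/-177/127 620/-172/126 620/-167/127
237 625/-212/130 624/-207/129 623/-203/126 623/-197/127 624/-192/128 625/-186/130 623/-182/126 623/-177/127 624/-171/129 624/-166/127
238 627/-212/128 626/-207/126 625/-203/124 625/-197/125 626/-192/127 628/-186/129 626/-182/127 626/-176/127 629/-171/131 627/-166/129
239 631/-211/1
[... 1831 characters left out ...]
/ -0 601/-188/  0 601/-182/  1
253 604/-234/  0 603/-228/ -2 603/-223/ -3 603/-217/ -1 605/-210/  1 604/-205/  0 605/-199/  1 604/-193/  0 602/-188/ -3 605/-182/  2
254 608/-233/  3 607/-228/ -0 606/-222/ -2 605/-217/ -3 606/-211/ -2 606/-205/ -1 607/-199/ -1 608/-193/  1 606/-188/ -1 605/-182/ -3
255 611/-233/  0 609/-228/ -2 612/-221/  3 610/-216/  0 609/-211/ -3 610/-205/ -1 610/-199/  0 612/-192/  3 612/-187/  4 611/-181/  2
256 613/-233/ -1 613/-227/  0 615/-221/  3 613/-216/ -0 613/-210/ -1 613/-204/ -1 614/-198/  0 615/-192/  3 612/-187/ -2 614/-181/  0
257 617/-232/  1 617/-227/  0 615/-221/ -3 617/-215/  1 617/-209/  1 617/-204/  0 617/-198/  1 616/-192/ -0 618/-186/  2 616/-181/ -1
```

View pics/r2.png

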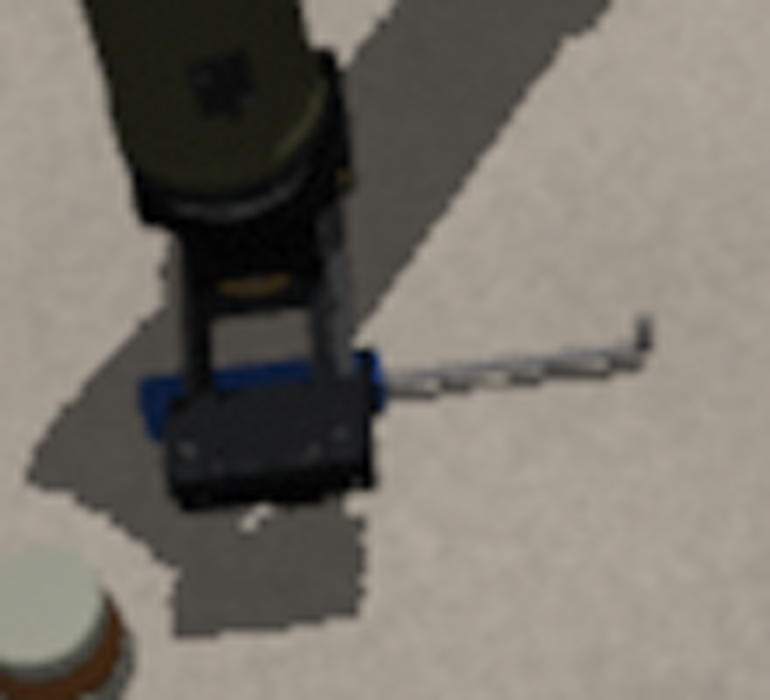

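```bash
python3 -m creep '[{"linear":[0.003,0,-0.001],"twist":[0,0,0],"fingers":-0.6},{"linear":[0.006,0,-0.002],"twist":[0,0,0],"fingers":0},{"linear":[0.006,0,-0.002],"twist":[0,0,0],"fingers":1},{"linear":[0.006,0,-0.002],"twist":[0,0,0],"fingers":1},{"linear":[0.006,0,-0.002],"twist":[0,0,0],"fingers":1},{"linear":[0.006,0,-0.002],"twist":[0,0,0],"fingers":1},{"linear":[0.006,0,-0.002],"twist":[0,0,0],"fingers":1},{"linear":[0.006,0,-0.002],"twist":[0,0,0],"fingers":1}]' 45
python3 -m creep '[{"linear":[0,0,0],"twist":[0,0,0],"fingers":1},{"linear":[0,0,0],"twist":[0,0,0],"fingers":1},{"linear":[0,0,0],"twist":[0,0,0],"fingers":1},{"linear":[0,0,0],"twist":[0,0,0],"fingers":1},{"linear":[0,0,0],"twist":[0,0,0],"fingers":1}]' 45
```

```text
time: 12.0
position: [0.5521, -0.2042, -0.0201]
tool_rot: [-0.11, 1.568, 0.11]
ft_force: [-0.3, -0.7, -0.3]
grip_width: 0.479
time: 12.42
position: [0.552, -0.2042, -0.0202]
tool_rot: [-0.11, 1.568, 0.11]
ft_force: [0.1, -0.6, 0.9]
grip_width: 0.204
```

The opening is 0.204, or 17.7 mm, so the handle is held. Lifting 20 mm and moving in front of the ledge, aligned with the station (yaw 82.8°).

```bash
python3 -c "
from h import *
plan([.5355,-.033,.000],-7.2)"
```

```text
t 12.42 pos [ 0.552  -0.2042 -0.0202] x [ 0.  0. -1.] jawyaw 8.0 q [-0.23  0.45  0.65  1.84 -0.33  0.95  0.71] F [ 0.1 -0.6  0.9] w 0.204
0 linear [-0.0202  0.1719  0.0075] twist [15.21  0.   -0.  ]
180 linear [-0.0202  0.1719  0.0075] twist [-1.6479e+02  1.0000e-02  0.0000e+00]
```

```bash
python3 -m creep '[{"linear":[-0.01,0,0],"twist":[0,0,0],"fingers":1},{"linear":[-0.02,0.01,0],"twist":[3,0,0],"fingers":1},{"linear":[-0.02,0.035,0.001],"twist":[7,0,0],"fingers":1},{"linear":[-0.02,0.065,0.003],"twist":[11,0,0],"fingers":1},{"linear":[-0.02,0.1,0.005],"twist":[15.2,0,0],"fingers":1},{"linear":[-0.02,0.135,0.006],"twist":[15.2,0,0],"fingers":1},{"linear":[-0.02,0.16,0.007],"twist":[15.2,0,0],"fingers":1},{"linear":[-0.02,0.172,0.0075],"twist":[15.2,0,0],"fingers":1}]'
python3 -m creep '[{"linear":[0,0,0],"twist":[0,0,0],"fingers":1},{"linear":[0,0,0],"twist":[0,0,0],"fingers":1}]'
python3 - <<'E'
from h import *
p,W=cloud('scene'); crop('scene',p,215,150,345,260,6,'pics/r3.png')
plan([.5355,-.033,.000],-7.2)
q,V=cloud('top'); crop('top',q,160,110,310,220,5,'pics/r3t.png')
print([ (np.round(r['centre'],4),round(r['conf'],2)) for c in('scene','top') for l in('rod_tip','rod_grip') for r in nets.place_of(c,l)])
m=(W[...,2]>.012)&(W[...,2]<.075)&(W[...,1]>.02)&(W[...,1]<.135)&(abs(W[...,0]-.55)<.05); P=W[m]; o=np.argsort(P[:,1])[::-1]; print(len(P),np.round(P[o[:50:2]]*1000).astype(int).tolist())
m=(V[...,2]>.012)&(V[...,2]<.075)&(V[...,1]>.02)&(V[...,1]<.135)&(abs(V[...,0]-.55)<.05); P=V[m]; o=np.argsort(P[:,1])[::-1]; print(len(P),np.round(P[o[:50:2]]*1000).astype(int).tolist())
E
```

```text
time: 13.08
position: [0.5349, -0.0277, 0.0001]
tool_rot: [0.097, 1.57, -0.093]
ft_force: [-0.2, 0.7, -1.4]
grip_width: 0.206
time: 13.25
position: [0.5356, -0.0325, 0.0003]
tool_rot: [0.097, 1.568, -0.097]
ft_force: [0.4, -0.2, -1.4]
grip_width: 0.203
t 13.3 pos [ 5.357e-01 -3.390e-02  3.000e-04] x [ 0.001 -0.001 -1.   ] jawyaw -7.2 q [-0.59  0.32  0.69  1.96 -0.25  0.95  0.09] F [ 0.6 -0.3 -1.7] w 0.202
0 linear [ 0.0003  0.0009 -0.0003] twist [-0.01  0.04  0.03]
180 linear [ 0.0003  0.0009 -0.0003] twist [ 1.7999e+02  5.0000e-02 -7.0000e-02]
[(array([0.5552, 0.1138, 0.0574]), 0.66), (array([ 0.2525, -0.2404,  0.0171]), 0.71), (array([ 0.5311, -0.0319,  0.035 ]), 0.54), (array([0.5804, 0.3877, 0.1298]), 0.59), (array([0.5536, 0.1128, 0.0566]), 0.54), (array([ 0.1435, -0.3421,  0.0361]), 0.53), (array([ 0.2505, -0.238 ,  0.0141]), 0.55), (array([ 0.537 , -0.0356,  0.0317]), 0.38)]
76 [[556, 116, 42], [556, 115, 54], [556, 113, 37], [557, 112, 49], [556, 111, 58], [555, 111, 36], [554, 108, 38], [557, 105, 38], [556, 102, 37], [556, 99, 36], [555, 96, 40], [556, 93, 36], [554, 91, 38], [552, 88, 36], [553, 85, 36], [551, 82, 39], [550, 79, 38], [549, 77, 36], [552, 74, 35], [554, 70, 39], [552, 68, 35], [550, 65, 37], [544, 63, 34], [550, 62, 37], [546, 59, 37]]
40 [[557, 117, 55], [552, 115, 40], [553, 112, 33], [554, 109, 32], [554, 106, 32], [553, 102, 35], [551, 96, 29], [550, 92, 36], [551, 89, 29], [554, 85, 33], [550, 81, 36], [554, 78, 35], [550, 74, 39], [550, 71, 33], [547, 68, 37], [550, 64, 38], [546, 61, 38], [547, 58, 36], [547, 54, 34], [547, 47, 37]]
```

View pics/r3.png

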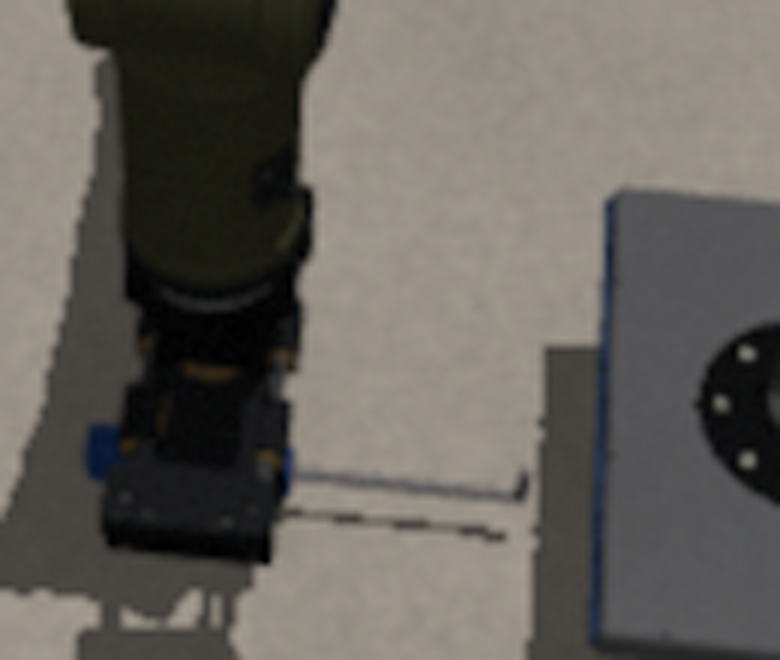

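View pics/r3t.png

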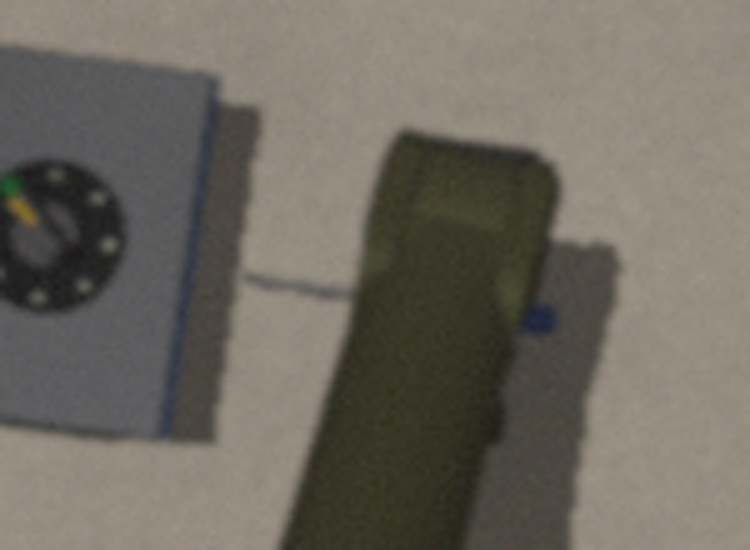

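The hook is measured at (0.555, 0.1135, tip z≈0.057), below the eye's 72 mm underside, and both pictures still show the pointer at green. The eye is computed at (0.561, 0.174, 0.075). Moving the hook under the eye.

```bash
python3 -c "
from h import *
plan([.5356+.006,-.0335+.0605,.000],-7.2)"
```

```text
t 13.55 pos [ 5.355e-01 -3.440e-02 -1.000e-04] x [ 0. -0. -1.] jawyaw -7.3 q [-0.59  0.32  0.69  1.96 -0.25  0.95  0.09] F [-0.   0.6 -2.2] w 0.204
0 linear [-0.0001  0.0617 -0.0017] twist [-0.12  0.01  0.02]
180 linear [-0.0001  0.0617 -0.0017] twist [ 1.7988e+02  4.0000e-02 -1.0000e-02]
```

```bash
python3 -m creep '[{"linear":[0,0.015,0],"twist":[0,0,0],"fingers":1},{"linear":[0,0.03,-0.001],"twist":[0,0,0],"fingers":1},{"linear":[0,0.045,-0.001],"twist":[0,0,0],"fingers":1},{"linear":[0,0.055,-0.0015],"twist":[0,0,0],"fingers":1},{"linear":[0,0.061,-0.0015],"twist":[0,0,0],"fingers":1},{"linear":[0,0.061,-0.0015],"twist":[0,0,0],"fingers":1},{"linear":[0,0.061,-0.0015],"twist":[0,0,0],"fingers":1}]'
python3 - <<'E'
from h import *
p,W=cloud('scene'); crop('scene',p,215,150,345,260,6,'pics/r4.png')
plan([.5416,.027,.000],-7.2)
m=(W[...,2]>.02)&(W[...,2]<.055)&(W[...,1]>.09)&(W[...,1]<.145)&(abs(W[...,0]-.55)<.05); P=W[m]; print(np.round(P[np.argsort(P[:,1])][::3]*1000).astype(int).tolist())
E
```

```text
time: 14.13
position: [0.5415, 0.0271, -0.0002]
tool_rot: [0.098, 1.569, -0.099]
ft_force: [0.1, -0.8, -1.1]
grip_width: 0.206
t 14.18 pos [ 5.415e-01  2.670e-02 -2.000e-04] x [-0.    -0.001 -1.   ] jawyaw -7.2 q [-0.68  0.33  0.66  1.95 -0.24  0.95 -0.02] F [ 0.2  0.3 -2.7] w 0.203
0 linear [-0.0002  0.0004  0.    ] twist [-0.04  0.    0.04]
180 linear [-0.0002  0.0004  0.    ] twist [ 1.7996e+02  6.0000e-02 -0.0000e+00]
[[553, 91, 37], [548, 94, 35], [553, 97, 31], [557, 102, 38], [552, 105, 35], [553, 111, 37], [550, 114, 32], [552, 120, 35], [557, 122, 32], [557, 125, 33], [558, 131, 35], [559, 133, 36], [560, 139, 38], [556, 142, 36]]
```

View pics/r4.png

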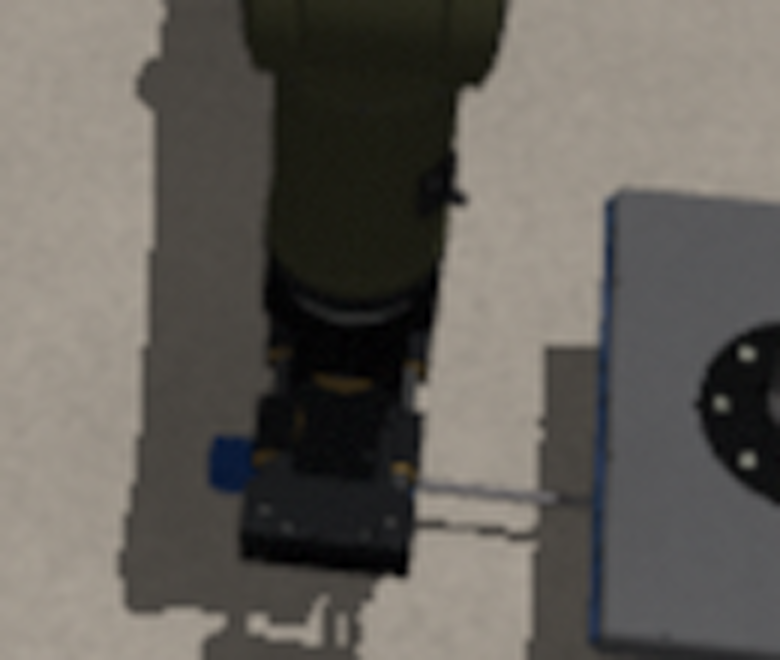

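The shaft passes under the ledge edge (blue strip, crop px ~600,500). Raising 27 mm slowly while watching the force.

```bash
python3 -m creep '[{"linear":[-0.006,0,0],"twist":[0,0,0],"fingers":1},{"linear":[-0.012,0,0],"twist":[0,0,0],"fingers":1},{"linear":[-0.016,0,0],"twist":[0,0,0],"fingers":1},{"linear":[-0.018,0,0],"twist":[0,0,0],"fingers":1},{"linear":[-0.018,0,0],"twist":[0,0,0],"fingers":1}]'
python3 -m creep '[{"linear":[-0.003,0,0],"twist":[0,0,0],"fingers":1},{"linear":[-0.006,0,0],"twist":[0,0,0],"fingers":1},{"linear":[-0.009,0,0],"twist":[0,0,0],"fingers":1},{"linear":[-0.009,0,0],"twist":[0,0,0],"fingers":1}]'
python3 -c "
from h import *
plan([.5416,.027,.027],-7.2)"
```

```text
time: 14.6
position: [0.5423, 0.0277, 0.0188]
tool_rot: [0.099, 1.567, -0.098]
ft_force: [-0.1, 0.0, -1.2]
grip_width: 0.206
time: 14.93
position: [0.5421, 0.0279, 0.0275]
tool_rot: [0.099, 1.568, -0.098]
ft_force: [0.2, 0.4, -0.9]
grip_width: 0.201
t 14.93 pos [0.5421 0.0279 0.0275] x [ 0.001  0.    -1.   ] jawyaw -7.2 q [-0.7   0.28  0.68  1.93 -0.21  1.   -0.05] F [ 0.2  0.4 -0.9] w 0.201
0 linear [ 0.0005 -0.0009 -0.0004] twist [ 0.02  0.06 -0.02]
180 linear [ 0.0005 -0.0009 -0.0004] twist [-1.7998e+02  4.0000e-02  9.0000e-02]
```

No contact force on the way up. Pulling along the station's -x (tool -y), 25 mm first.

```bash
python3 -m creep '[{"linear":[0,-0.004,0],"twist":[0,0,0],"fingers":1},{"linear":[0,-0.008,0],"twist":[0,0,0],"fingers":1},{"linear":[0,-0.012,0],"twist":[0,0,0],"fingers":1},{"linear":[0,-0.016,0],"twist":[0,0,0],"fingers":1},{"linear":[0,-0.02,0],"twist":[0,0,0],"fingers":1},{"linear":[0,-0.025,0],"twist":[0,0,0],"fingers":1}]'
python3 -m creep '[{"linear":[0,-0.005,0],"twist":[0,0,0],"fingers":1},{"linear":[0,-0.01,0],"twist":[0,0,0],"fingers":1},{"linear":[0,-0.015,0],"twist":[0,0,0],"fingers":1}]'
```

```text
time: 15.43
position: [0.5384, 0.0035, 0.0268]
tool_rot: [0.099, 1.569, -0.097]
ft_force: [0.1, 3.0, -2.2]
grip_width: 0.202
time: 15.68
position: [0.5364, -0.0123, 0.0268]
tool_rot: [0.099, 1.569, -0.098]
ft_force: [0.1, 2.4, -2.9]
grip_width: 0.203
```

A steady ~3 N of drag means the drawer is sliding. Looking before I continue.

```bash
python3 -m creep '[{"linear":[0,-0.008,0],"twist":[0,0,0],"fingers":1},{"linear":[0,-0.016,0],"twist":[0,0,0],"fingers":1},{"linear":[0,-0.024,0],"twist":[0,0,0],"fingers":1},{"linear":[0,-0.032,0],"twist":[0,0,0],"fingers":1},{"linear":[0,-0.04,0],"twist":[0,0,0],"fingers":1}]'
python3 - <<'E'
from h import *
p,W=cloud('scene'); crop('scene',p,215,150,345,260,6,'pics/r5.png')
q,V=cloud('top'); crop('top',q,160,110,310,220,5,'pics/r5t.png')
plan([.5416,.027,.027],-7.2)
E
```

```text
time: 16.1
position: [0.5313, -0.0525, 0.0268]
tool_rot: [0.099, 1.569, -0.099]
ft_force: [-0.2, 3.0, -0.7]
grip_width: 0.202
t 16.2 pos [ 0.5312 -0.0545  0.027 ] x [ 0.    -0.002 -1.   ] jawyaw -7.4 q [-0.59  0.27  0.72  1.95 -0.21  1.    0.1 ] F [ 0.3  0.3 -1. ] w 0.201
0 linear [-0.0002  0.0822 -0.0001] twist [-0.16  0.01  0.1 ]
180 linear [-0.0002  0.0822 -0.0001] twist [ 1.7984e+02  1.5000e-01 -2.0000e-02]
```

View pics/r5.png

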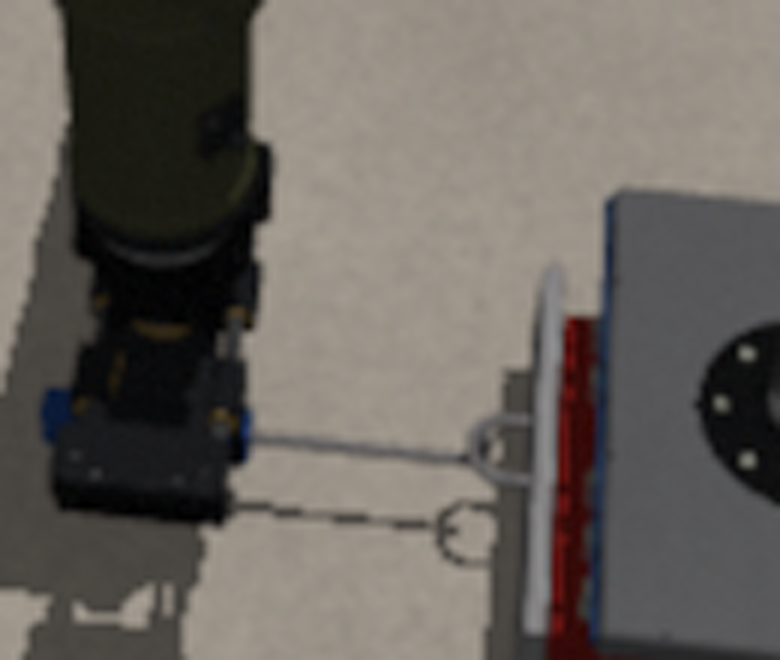

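The hook sits in the eye (crop ~490,450) and the drawer is well out (front at px ~545). Pulling the rest of the way to the stop, slowly.

```bash
python3 -m creep '[{"linear":[0,-0.007,0],"twist":[0,0,0],"fingers":1},{"linear":[0,-0.014,0],"twist":[0,0,0],"fingers":1},{"linear":[0,-0.021,0],"twist":[0,0,0],"fingers":1},{"linear":[0,-0.027,0],"twist":[0,0,0],"fingers":1},{"linear":[0,-0.03,0],"twist":[0,0,0],"fingers":1}]'
python3 -m creep '[{"linear":[0,-0.003,0],"twist":[0,0,0],"fingers":1},{"linear":[0,-0.006,0],"twist":[0,0,0],"fingers":1}]'
python3 -m creep '[{"linear":[0,-0.002,0],"twist":[0,0,0],"fingers":1},{"linear":[0,-0.003,0],"twist":[0,0,0],"fingers":1}]'
python3 - <<'E'
from h import *
p,W=cloud('scene'); crop('scene',p,185,130,345,260,5,'pics/r6.png')
plan([.5416,.027,.027],-7.2)
print([ (np.round(r['centre'],4),round(r['conf'],2)) for l in('eye','rod_tip') for r in nets.place_of('scene',l)])
E
```

```text
time: 16.62
position: [0.5277, -0.0827, 0.0269]
tool_rot: [0.099, 1.568, -0.1]
ft_force: [0.5, 2.0, -2.0]
grip_width: 0.202
time: 16.78
position: [0.5271, -0.0874, 0.0268]
tool_rot: [0.099, 1.569, -0.098]
ft_force: [1.2, 2.7, -1.4]
grip_width: 0.201
time: 16.95
position: [0.5267, -0.0905, 0.0269]
tool_rot: [0.099, 1.568, -0.099]
ft_force: [0.8, 1.9, -0.6]
grip_width: 0.206
t 17.0 pos [ 0.5267 -0.0906  0.0269] x [ 0. -0. -1.] jawyaw -7.2 q [-0.53  0.28  0.74  1.95 -0.22  1.    0.18] F [-0.   1.3 -1.3] w 0.198
0 linear [-1.000e-04  1.186e-01  0.000e+00] twist [-0.    0.01  0.01]
180 linear [-1.000e-04  1.186e-01  0.000e+00] twist [ 1.8e+02  1.0e-02 -1.0e-02]
[(array([0.5463, 0.0648, 0.0759]), 0.7), (array([0.5792, 0.3893, 0.1266]), 0.22), (array([0.5469, 0.0549, 0.0791]), 0.52), (array([ 0.1441, -0.3421,  0.0332]), 0.49)]
```

View pics/r6.png

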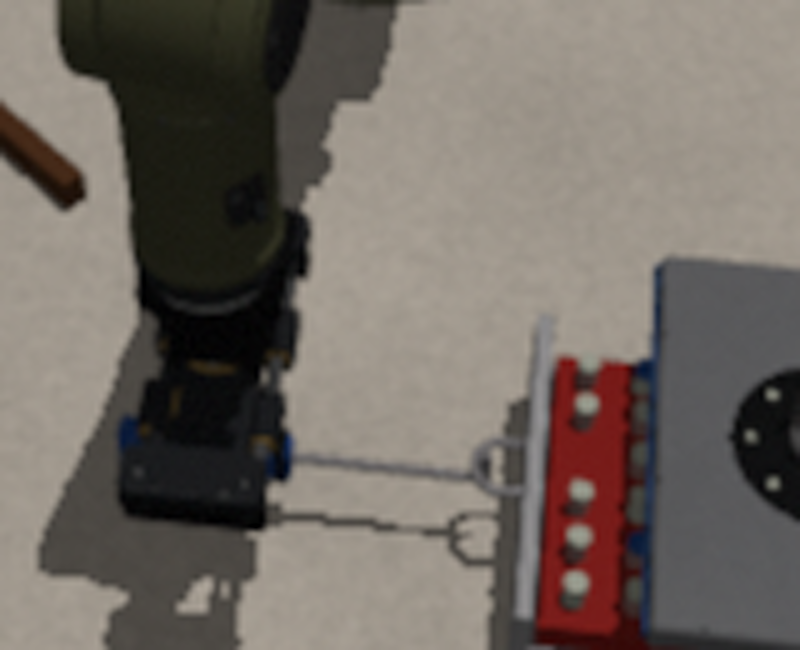

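The eye is at (0.546, 0.065), about 110 mm out. A few more mm should confirm the stop.

```bash
python3 -m creep '[{"linear":[0,-0.0015,0],"twist":[0,0,0],"fingers":1},{"linear":[0,-0.003,0],"twist":[0,0,0],"fingers":1},{"linear":[0,-0.003,0],"twist":[0,0,0],"fingers":1}]'
```

```text
time: 17.35
position: [0.5266, -0.0917, 0.0268]
tool_rot: [0.099, 1.568, -0.096]
ft_force: [0.2, 4.5, -2.5]
grip_width: 0.201
```

The arm lags and the force rises, so it's at the stop. Unhook: 10 mm back to the eye centre, lower 30 mm, then withdraw.

```bash
python3 -m creep '[{"linear":[0,0.005,0],"twist":[0,0,0],"fingers":1},{"linear":[0,0.011,0],"twist":[0,0,0],"fingers":1},{"linear":[0,0.011,0],"twist":[0,0,0],"fingers":1},{"linear":[0.008,0.011,0],"twist":[0,0,0],"fingers":1},{"linear":[0.016,0.011,0],"twist":[0,0,0],"fingers":1},{"linear":[0.024,0.011,0],"twist":[0,0,0],"fingers":1},{"linear":[0.03,0.011,0],"twist":[0,0,0],"fingers":1},{"linear":[0.03,0.011,0],"twist":[0,0,0],"fingers":1}]'
python3 - <<'E'
from h import *
p,W=cloud('scene'); crop('scene',p,185,130,345,260,5,'pics/r7.png')
print([ (np.round(r['centre'],4),round(r['conf'],2)) for l in('eye','rod_tip') for r in nets.place_of('scene',l)])
E
```

```text
time: 18.02
position: [0.526, -0.0825, -0.0051]
tool_rot: [0.098, 1.572, -0.099]
ft_force: [-0.6, 0.0, -1.5]
grip_width: 0.203
[(array([0.5473, 0.0614, 0.0742]), 0.95), (array([ 0.1415, -0.3451,  0.0369]), 0.67), (array([0.5453, 0.0628, 0.0503]), 0.48)]
```

View pics/r7.png

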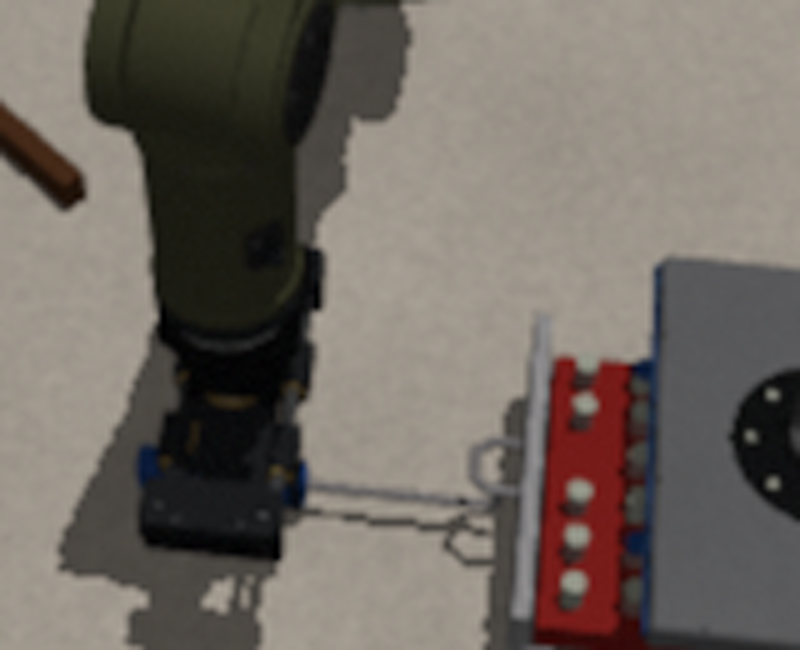

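The hook is free below the loop. Withdrawing 80 mm, then lowering.

```bash
python3 -m creep '[{"linear":[0,-0.015,0],"twist":[0,0,0],"fingers":1},{"linear":[0,-0.035,0],"twist":[0,0,0],"fingers":1},{"linear":[0,-0.055,0],"twist":[0,0,0],"fingers":1},{"linear":[0,-0.072,0],"twist":[0,0,0],"fingers":1},{"linear":[0,-0.08,0],"twist":[0,0,0],"fingers":1},{"linear":[0.005,-0.08,0],"twist":[0,0,0],"fingers":1},{"linear":[0.01,-0.08,0],"twist":[0,0,0],"fingers":1},{"linear":[0.01,-0.08,0],"twist":[0,0,0],"fingers":1}]'
python3 - <<'E'
from h import *
p,W=cloud('scene'); crop('scene',p,155,130,345,260,4,'pics/r8.png')
plan([.5416,.027,-.0202],-7.2)
def show(v0,v1,u0,u1):
  for v in range(v0,v1,2): print(v,' '.join('%3.0f/%3.0f/%3.0f'%tuple(W[v,k]*1000) for k in range(u0,u1,3)))
m=(W[...,1]>-.10)&(W[...,1]<.0)&(abs(W[...,0]-.53)<.04)&(W[...,2]>.008)&(W[...,2]<.05); P=W[m]; print(np.round(P[np.argsort(P[:,1])][::4]*1000).astype(int).tolist())
E
```

```text
time: 18.83
position: [0.5171, -0.1598, -0.0144]
tool_rot: [0.098, 1.571, -0.096]
ft_force: [-0.5, -0.0, -1.9]
grip_width: 0.206
t 18.88 pos [ 0.5173 -0.1598 -0.0141] x [-0.002  0.001 -1.   ] jawyaw -7.1 q [-0.38  0.36  0.73  1.96 -0.3   0.93  0.38] F [ 0.3 -0.2 -1.6] w 0.203
0 linear [0.0063 0.1883 0.0011] twist [ 0.13 -0.11 -0.05]
180 linear [0.0063 0.1883 0.0011] twist [-1.7987e+02  8.0000e-02 -1.7000e-01]
[[529, -98, 20], [530, -92, 22], [527, -86, 21], [529, -80, 20], [528, -74, 23], [536, -71, 25], [532, -65, 25], [533, -59, 21], [533, -53, 20], [533, -47, 21], [536, -42, 25], [534, -36, 22], [534, -30, 22], [534, -24, 22], [535, -18, 24], [538, -15, 28], [538, -13, 45]]
```

View pics/r8.png

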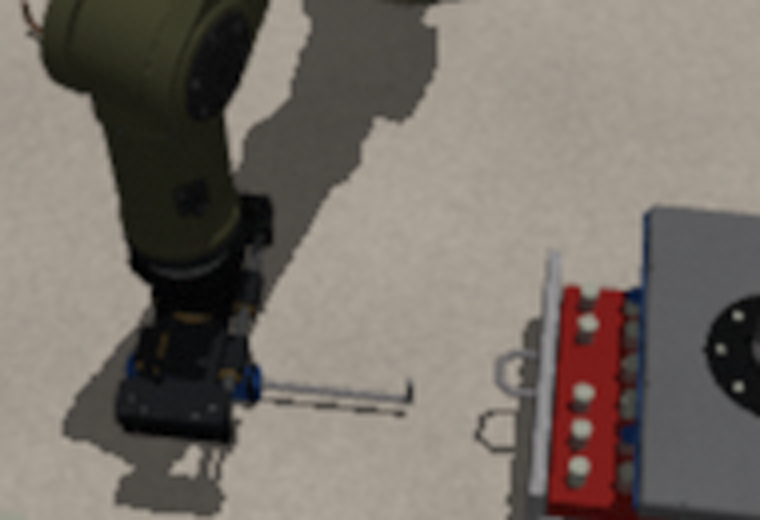

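The rod is clear and level, shaft at ~21 mm. It needs 6 mm more before release.

```bash
python3 -m creep '[{"linear":[0.003,0,0],"twist":[0,0,0],"fingers":1},{"linear":[0.005,0,0],"twist":[0,0,0],"fingers":1},{"linear":[0.0065,0,0],"twist":[0,0,0],"fingers":1},{"linear":[0.0065,0,0],"twist":[0,0,0],"fingers":1},{"linear":[0.0065,0,0],"twist":[0,0,0],"fingers":1}]'
python3 -m creep '[{"linear":[0,0,0],"twist":[0,0,0],"fingers":0.5},{"linear":[0,0,0],"twist":[0,0,0],"fingers":0.3},{"linear":[0,0,0],"twist":[0,0,0],"fingers":0},{"linear":[0,0,0],"twist":[0,0,0],"fingers":-0.3},{"linear":[0,0,0],"twist":[0,0,0],"fingers":-0.3},{"linear":[0,0,0],"twist":[0,0,0],"fingers":-0.3}]'
```

```text
time: 19.3
position: [0.5177, -0.1615, -0.0197]
tool_rot: [0.098, 1.569, -0.098]
ft_force: [0.2, 0.1, -1.7]
grip_width: 0.207
time: 19.8
position: [0.5178, -0.1617, -0.0195]
tool_rot: [0.099, 1.568, -0.098]
ft_force: [0.3, 0.1, 0.4]
grip_width: 0.547
```

```bash
python3 -m creep '[{"linear":[-0.02,0,0],"twist":[0,0,0],"fingers":-0.3},{"linear":[-0.045,0,0],"twist":[0,0,0],"fingers":-0.3},{"linear":[-0.08,0,0],"twist":[0,0,0],"fingers":-0.3},{"linear":[-0.115,0,0],"twist":[0,0,0],"fingers":-0.3},{"linear":[-0.15,0,0],"twist":[0,0,0],"fingers":-0.3},{"linear":[-0.18,0,0],"twist":[0,0,0],"fingers":-0.3},{"linear":[-0.2,-0.0,-0.03],"twist":[0,0,0],"fingers":-0.3},{"linear":[-0.2,0,-0.07],"twist":[0,0,0],"fingers":-0.3}]'
python3 -m creep '[{"linear":[0,0,-0.03],"twist":[0,0,0],"fingers":-0.3},{"linear":[0,0,-0.06],"twist":[0,0,0],"fingers":-0.3},{"linear":[0,0,-0.06],"twist":[0,0,0],"fingers":-0.3},{"linear":[0,0,-0.06],"twist":[0,0,0],"fingers":-0.3}]'
python3 - <<'E'
from h import *
p,W=cloud('scene'); cv2.imwrite('pics/f.png',cv2.resize(p[:,:,::-1],(800,600)))
crop('scene',p,155,160,425,280,3,'pics/f1.png')
b=(p[...,2].astype(int)-p[...,0]>40)&(W[...,1]<-.08)&(W[...,1]>-.25)&(W[...,2]<.06)&(W[...,0]>.4)
print('handle top z',np.percentile(W[b][:,2],[50,90]))
for l in('eye','rod_tip','rod_grip','dial_pointer','release_mark','tube_box','red_rack','jar'): print(l,[ (np.round(r['centre'],4),round(r['conf'],2)) for r in nets.place_of('scene',l)][:3])
bar=(abs(W[...,0]-.567)<.05)&(abs(W[...,1]-.232)<.05)&(W[...,2]>.165)&(W[...,2]<.18)
print(cv2.minAreaRect((W[bar][:,:2]*1000).astype(np.float32)))
m=(W[...,1]>-.12)&(W[...,1]<.0)&(abs(W[...,0]-.53)<.04)&(W[...,2]>.007)&(W[...,2]<.05); P=W[m]; print(np.round(P[np.argsort(P[:,1])][::6]*1000).astype(int).tolist())
E
```

```text
time: 20.47
position: [0.452, -0.1545, 0.1845]
tool_rot: [0.096, 1.561, -0.102]
ft_force: [-0.6, 0.0, 1.8]
grip_width: 0.652
time: 20.8
position: [0.3883, -0.1451, 0.1808]
tool_rot: [0.101, 1.566, -0.096]
ft_force: [0.1, 0.2, -0.3]
grip_width: 0.65
handle top z [0.02589318 0.0287294 ]
eye [(array([0.5467, 0.0663, 0.0743]), 0.64), (array([ 0.5765,  0.3229, -0.0051]), 0.18)]
rod_tip [(array([ 0.539 , -0.0167,  0.0346]), 0.57), (array([ 0.1436, -0.3447,  0.0369]), 0.55)]
rod_grip [(array([ 0.2516, -0.2425,  0.0171]), 0.81)]
dial_pointer [(array([0.5824, 0.2436, 0.174 ]), 0.81)]
release_mark [(array([0.6004, 0.2575, 0.1334]), 0.71)]
tube_box [(array([0.5769, 0.3891, 0.1271]), 0.73), (array([ 0.5768,  0.3188, -0.0055]), 0.58), (array([ 0.5164, -0.1626, -0.0036]), 0.16)]
red_rack [(array([ 0.5738, -0.4379, -0.0014]), 0.8)]
jar [(array([ 0.6748, -0.2822,  0.0018]), 0.79)]
((570.4108276367188, 232.4244842529297), (44.47272491455078, 16.033493041992188), 38.36915969848633)
[[523, -119, 15], [527, -110, 16], [528, -101, 13], [528, -92, 12], [530, -83, 15], [529, -74, 14], [530, -65, 16], [530, -56, 15], [530, -51, 15], [534, -42, 17], [537, -33, 21], [540, -24, 16], [534, -18, 34], [540, -15, 32]]
```

View pics/f.png

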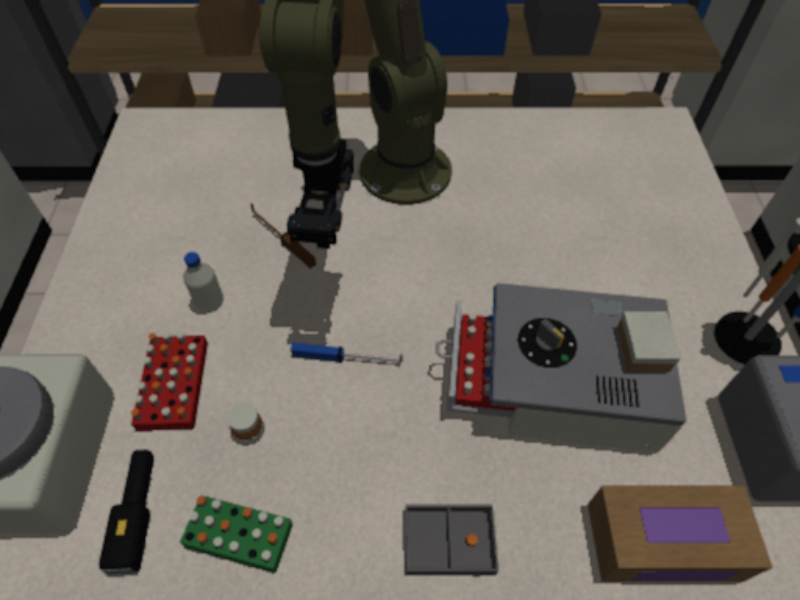

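View pics/f1.png

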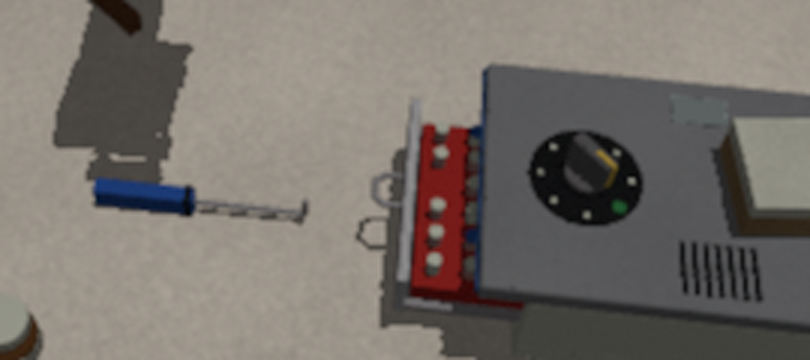

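The rod lies flat (shaft z ~15 mm, tip z 35 mm) with its hook ~83 mm from the eye. The drawer is ~108 mm out, the dial is at green and the bystanders haven't moved. Handing in.

```bash
python3 -c "
from bench import job,readout
print(job.close_job(), readout.get_state()['time'])"
```

```text
the job is handed in; nothing more can be done
the job is handed in; nothing more can be done
```

The job is done and was handed in at about 21 s of the 72 s allowed. The hand-in gave no verdict.

I turned the dial 135° clockwise in one grasp, from click 1.571 to the green mark. I then hooked the eye from below with the blue rod and drew the drawer out at a steady 3 N, until the force rose to 4.5 N and the arm stopped following. After that I unhooked the rod, drew it back and laid it on the bench.

**Last checks:**
- **Dial:** the bar axis is at 38.4°, against 37.8° expected for the green mark.
- **Drawer:** the eye moved about 108 mm by the camera, against the 95 mm needed.
- **Rod:** it lies flat, with its hook about 83 mm from the eye.
- **Bystanders:** the card box, red rack and jar were within about 7 mm of where they were first seen, which is roughly the networks' error.

**What disagreed:** the pose readout's z was about 40 mm lower than the fingertip height in the depth images. Because of this my first attempt to grip the dial closed above the bar without moving anything, and from then on I used the measured fingertip heights. The camera networks were also a few mm apart on the jar and station, so I relied on edges and depth for those positions.

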